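Blank off the perfusion chamber and cover the specimen pots

ROBOT

A 6-joint arm with a two-finger parallel gripper is mounted at the origin on the work surface. World frame = base frame: x ahead of the robot, y to its left, z up, the work surface at z = 0. Lengths are in m, angles in rad, forces in N, time in s.
With the tool pointing down it reaches from about 0.275 to 0.775 m from the base axis. Payload 14.6 kg.
Tool frame: the origin (TCP) lies at the very end of the fingers, on their centre line; the grasp point (between the pads) lies pinch_z behind it (pinch_z is the distance from the TCP to the grasp point, in m); y points along the fingers, z is the direction in which the jaws open and shut, and the axes are right-handed (so a half turn about y gives the same grasp; the last joint's range is limited). The gripper opens to 85 mm and grips with 20 to 120 N. Pads are 22 mm wide; open, the fingers measure 114 mm over their backs; the gripper's body (76 mm by 85 mm) begins 54 mm behind the grasp point. The pads swing forward as they close: fully open they stand 13 mm farther back than shut.
Start: joints at [0.946, 0.263, -0.048, 1.259, 0, 1.415], TCP at [0.238, 0.468, 0.231] pointing down, gripper open.
Joint ranges: [-2.65, 2.65], [-0.89, 1.7], [-1.18, 1.37], [-2.13, 2.11], [-1.35, 1.29], [-3.14, 3.14]. Speed limits (rad/s): [1.89, 1.89, 2.57, 2.79, 3.14, 3.14].

INTERFACE

Orientations are given as a rotation vector (axis times angle).
In Python, from workcell import * gives the robot as it stands.
- The arm moves only by the tool apply_moves, never from a script. Its arguments are lists of equal length, an entry for each row: "xyz": the shift along the tool's x, y, z in cm, a list of three; "rot": the turn, a rotation vector about the tool's x, y, z in rad, a list of three; "gripper": the closure in counts, from 0 (fully open) to 255 (shut). A call has 1 to 10 rows; each row shifts and turns the commanded pose from where the row before left it, along the tool's axes as they then stand; what a row does not reach is not made up. A row lasts 1/12 s, in which the tool goes at most 41.7 mm and 7.16 degrees, less where a joint would pass 70% of its speed; a pose out of reach is approached as far as the arm can. A call with a gripper value outside its range is refused whole. The fingers move at their own pace and stop on an object; the grip force is fixed at half the most. Time passes only in rows, so rows that do not move let the fingers close. It gives the time, the measured TCP pose, the force and the opening at its end, in the units of the state.
- observe(): the state, without advancing time (a new reading comes with each control period).
- read_camera(name): name is "side" or "top" or "wrist"; returns the picture (480x640x3 uint8, blue, green, red); there is no depth.
- get_calibration(name): a dict with "fx", "fy", "cx", "cy" (pixels), "pose" (4x4, takes a point from camera to world coordinates). Camera axes: x right, y down, z forward; pixel columns grow to the right and rows downward; lengths in m; the calibration is good to about 2 mm. A picture is of the moment at which its call begins: read the wrist's pose just before it. get_calibration takes no time and is no camera call; for the wrist camera it gives the pose at the moment of the call.
- finish_job(): hands the job in, once; it reports no verdict.
Trained networks look in the newest picture that a camera, given by its name, has taken for a name from the list of things; names that differ only in an ending like _2 or _b are one class to them, and where a whole thing is asked for, a point or a joint stands for the part that bears it (a point fixed in the world has none). Each returns a list of dicts, best first, with "confidence" (0 to 1); they miss things now and then, are a little off and sometimes report something else, mostly with a low value. They report only what shows in the picture. A call takes as long as a camera call. They do not tell look-alikes from the thing itself.
- recognise(name, camera): "box" ([left, top, width, height] in pixels, round what is visible of it).
The state is a dict: "t": time; "joint_pos": joint angles; "joint_velocities": joint speeds; "joint_torque": joint torques, N m; "eef_pos": TCP position; "orientation": TCP orientation; "contact_force": force on the tool from outside, world axes, zero at the start; "torque": the same for the moment, N m; "grip_width": finger opening in m.
Only numpy, scipy, OpenCV 4.12 (cv2) and the standard library are available. Lean on these libraries where they do the work, as an engineer would, in place of code of your own. Each camera call takes 0.05 s, during which the arm holds its last target. There are 200 camera calls.

TASK

Blank off the bench for the night: undo the clamp stand's wing lock nut, which has a left-hand thread and so loosens clockwise, swing the clamp ring wide open, stand the perfusion head upright in the middle of the steel tray, seat the large blanking cover on the stand in its place, then swing the ring fully shut and screw the nut down tight again. Also seat on every open specimen pot that is there the cover of its own size, pot upright and cover flat; covers without a pot are not needed. Leave the bottle, glass beaker and red weighing tray alone.

Things in the scene. Friction and masses are not known exactly. Their poses are not given: they have to be found in the camera images.
- stand: Fixed clamp stand: foot 130 x 170 mm, white pedestal, chamber mouth on top (bore 60 mm, flange 76 mm, rim at z 80 mm). Origin under the foot on the chamber's axis, z up. Fixed half ring (outer radius 45 mm, top z 87 mm, nothing over the flange) round its +x half; ring hinge at y +50 mm; lock nut at y -68 mm; swinging half on the -x side. With the ring open a part lifts straight up.
- seat (a point): Centre of the chamber mouth's rim on the clamp stand, 80 mm above the bench.
- ring (a joint): Swinging half of the clamp ring on a vertical pin: 0 = shut, grows opening (clockwise from above) to 2.3 rad; stays where left (friction about 0.06 N m). Shut, it lies at z 68 to 92 mm, its lip above the 6 mm disc on the rim. Its forked end embraces the nut's stud; 6 mm teeth behind the nut's collar stop it opening or shutting unless the nut is loosened.
- ring_handle (a point): Mid-grip of the ring's handle: an upright black post, 14 mm across, 42 mm tall, on the swinging half; the point is 17 mm below the post's top and 25 mm above the arm that carries it. Moves with that half; shut, it is at x -68, y -15, z 115 mm in the stand's frame.
- ring_hinge (a point): On the vertical hinge axis of the swinging half, 90 mm above the bench.
- lock (a joint): Steel wing lock nut, LEFT-HAND thread, vertical stud: 0 = fully tight, grows turning CLOCKWISE from above (loosening) to 3.2 rad, its end stop (it does not come off); it rises 2.2 mm per rad. Its collar clears the ring's teeth above about 2.4 rad. Friction about 0.06 N m; stays where left.
- lock_grip (a point): Centre of the nut's upright wing plate (46 mm long, 12 mm thick, 28 mm tall, on the nut's axis; below it a collar 32 mm across whose top is 23 mm below this point), 110 mm above the bench when tight. Axes turn with the nut: x along the plate, y across it; at joint 0 they are parallel to the stand's.
- head: White perfusion head, clamped on the stand at first: plug 56 mm across, 5 mm deep; disc 76 mm across, 6 mm thick; dome 50 mm across up to 31 mm; two thin outlet stubs along +-y at height 24 mm, reaching 38 mm out; black knob on top, 20 mm across, from 31 to 63 mm. About 0.16 kg. Origin at the plug's underside centre (5 mm below the rim when seated), z up.
- tray: Fixed square steel tray, 130 x 130 mm outside, 25 mm high, walls 4 mm, floor 4 mm thick; origin at the centre of its underside.
- cover_ring: Steel blanking cover for the stand, the largest cover: disc 76 mm across, 6 mm thick, on a plug 56 mm across, 5 mm deep; black knob 20 mm across, from 11 to 43 mm. About 0.13 kg. Origin at the plug's underside centre, z up; the plug goes into the 60 mm mouth, so seated the origin is 5 mm below the rim.
- cover_s: Small steel cover, fits the small pot: disc 40 mm across, 6 mm thick, above a plug 24 mm across and 5 mm deep; upright black knob 20 mm across, 32 mm tall, from 11 to 43 mm. Origin at the centre of the plug's underside, z up; stands plug down on the bench.
- pot_s: Small white specimen pot, loose and open at the top, may be absent: 40 mm across, 45 mm tall, bore 28 mm, aluminium band at the rim. Origin at the centre of its underside, z up.
- pot_s_rim (a point): Centre of the small pot's rim, 45 mm above its underside; a seated cover's origin is 5 mm below it.
- cover_m: Medium steel cover, fits the medium pot: disc 52 mm across, 6 mm thick, above a plug 36 mm across and 5 mm deep; upright black knob 20 mm across, 32 mm tall, from 11 to 43 mm. Origin at the centre of the plug's underside, z up; stands plug down on the bench.
- pot_m: Medium white specimen pot, loose and open at the top, may be absent: 52 mm across, 50 mm tall, bore 40 mm, aluminium band at the rim. Origin at the centre of its underside, z up.
- pot_m_rim (a point): Centre of the medium pot's rim, 50 mm above its underside; a seated cover's origin is 5 mm below it.
- cover_l: Large steel cover, fits the large pot: disc 64 mm across, 6 mm thick, above a plug 48 mm across and 5 mm deep; upright black knob 20 mm across, 32 mm tall, from 11 to 43 mm. Origin at the centre of the plug's underside, z up; stands plug down on the bench.
- pot_l: Large white specimen pot, loose and open at the top, may be absent: 64 mm across, 55 mm tall, bore 52 mm, aluminium band at the rim. Origin at the centre of its underside, z up.
- pot_l_rim (a point): Centre of the large pot's rim, 55 mm above its underside; a seated cover's origin is 5 mm below it.
- bottle: Bystander: glass bottle with white cap, 64 mm across, 120 mm tall; origin at the centre of its underside.
- beaker: Bystander: clear glass beaker, 68 mm across, 65 mm tall; origin at the centre of its underside.
- boat: Bystander: red plastic weighing tray, 80 x 80 x 30 mm; origin at the centre of its underside.
Mind the look-alikes: they are no part of the job. What is shaped like the cover_ring but yellow is not meant. Leave any orange look-alike of the cover_l alone.

How it is judged:
By the outcome, as a careful person would: the job done as asked, in the order asked, and still so for the second after the job is handed in, with the robot touching nothing.
Of pot_s, pot_m, pot_l only 1 to 3 are there at a start; the rules pass over those that are not, and their reading is None.
At some moment in a run one of pot_s, pot_m, pot_l may be knocked a few centimetres aside while the robot is not near it.
Once in a run the grip may slacken for a moment while it holds something.
It also fails if it takes over 210 s, if anything falls off the work surface, if the arm or the gripper's body presses on something with over 40 N, if the wrist force passes 120 N, or if a joint passes its speed limit or range.

## Working session

There is one attempt and no reset: what is moved stays moved. The work goes in short steps, Python scripts to look and compute and a tool call to move; the robot and the scene stay as the last step left them, time stands still between calls to the robot, and variables do not carry over. Pictures are saved under pics/ and viewed, about 12 in all and at most 16, crops included, and the job is handed in when it is done.

Besides the shell and the picture viewer there is one more tool, called after "Emit:" as name(argument=value, ...), one argument or row to a line, values as JSON. apply_moves: Moves the arm, as the interface text tells. Its arguments: {"type":"object","properties":{"xyz":{"type":"array"},"rot":{"type":"array"},"gripper":{"type":"array"}},"required":["xyz","rot","gripper"]}

```bash
ls; mkdir -p pics; python3 - <<'E'
from workcell import *
import cv2,numpy as np
s=observe();print(s)
for c in("top","side","wrist"):
    im=read_camera(c);cv2.imwrite(f"pics/{c}0.png",im);k=get_calibration(c);print(c,k)
E
```

```text
pics
{'t': 0.0, 'joint_pos': array([ 9.45691315e-01,  2.63540081e-01, -4.89471812e-02,  1.25942861e+00,
        5.86874549e-05,  1.41551328e+00]), 'joint_velocities': array([ 3.98483576e-05,  1.71452490e-04,  4.55712044e-05,  8.82528115e-04,
        1.78441514e-03, -7.38015454e-04]), 'joint_torque': array([ 5.57104024e-03, -6.37616944e+01,  3.84565079e+01,  1.37664675e-02,
       -2.50864059e-05, -2.53148738e-05]), 'eef_pos': array([0.23749284, 0.46788844, 0.23081246]), 'orientation': array([-1.54024067,  0.36881328, -0.3680533 ]), 'contact_force': array([ 0.30370394, -1.25602923,  0.06715184]), 'torque': array([-0.00643497,  0.02114957,  0.00986817]), 'grip_width': 0.08553827393752837}
top {'fx': 561.1989692183065, 'fy': 561.1989692183065, 'cx': 311.9436164787553, 'cy': 236.93558307241875, 'pose': array([[ 0.01305484, -0.99399961,  0.10860177,  0.3778709 ],
       [-0.99972981, -0.01088618,  0.02053792, -0.04109658],
       [-0.01923242, -0.10884055, -0.99387316,  1.54324868],
       [ 0.        ,  0.        ,  0.        ,  1.        ]])}
side {'fx': 487.8374136313916, 'fy': 487.8374136313916, 'cx': 320.4296499937134, 'cy': 240.7708042706218, 'pose': array([[ 0.92284074, -0.20961626,  0.32315012,  0.1640396 ],
       [-0.38517927, -0.49919939,  0.77616809, -0.94726867],
       [-0.00138111, -0.84075025, -0.54142137,  0.7587575 ],
       [ 0.        ,  0.        ,  0.        ,  1.        ]])}
wrist {'fx': 415.1579959838741, 'fy': 415.1579959838741, 'cx': 319.0387046500499, 'cy': 243.1841322426876, 'pose': array([[ 4.52544892e-01,  8.50090916e-01,  2.69348390e-01,
         1.69292568e-01],
       [ 8.91741616e-01, -4.31370381e-01, -1.36808207e-01,
         5.02621808e-01],
       [-1.10496201e-04,  3.02101024e-01, -9.53275909e-01,
         3.74237931e-01],
       [ 0.00000000e+00,  0.00000000e+00,  0.00000000e+00,
         1.00000000e+00]])}
```

View pics/top0.png

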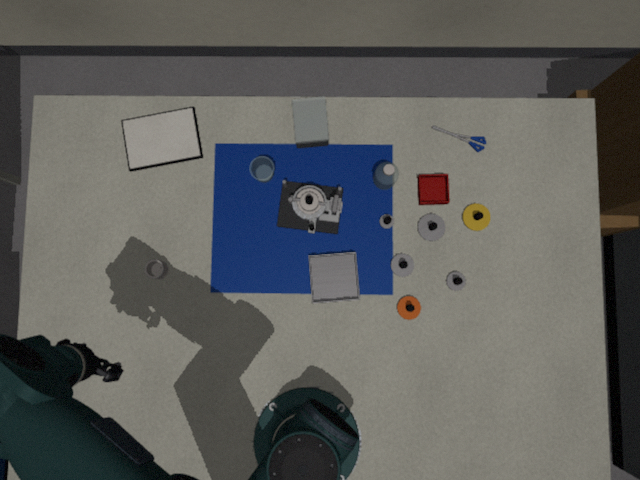

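View pics/side0.png

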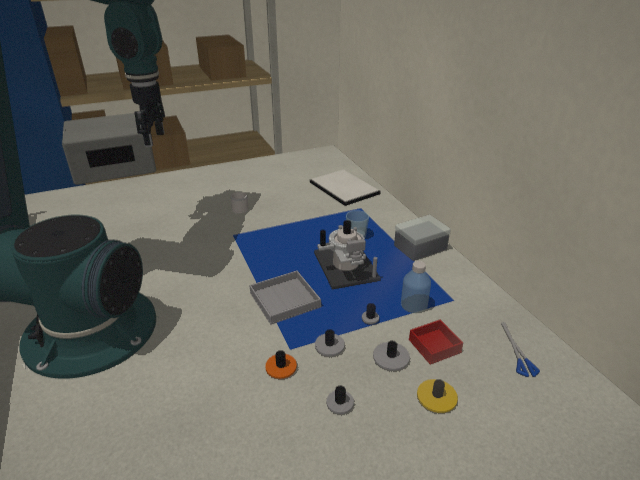

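```bash
cat > h.py <<'E'
from workcell import *
import cv2,numpy as np
from scipy.spatial.transform import Rotation as R
def ray(c,u,v,z,k=None):
    k=k or get_calibration(c);P=k["pose"]
    d=P[:3,:3]@np.array([(u-k["cx"])/k["fx"],(v-k["cy"])/k["fy"],1]);o=P[:3,3]
    return o+d*(z-o[2])/d[2]
def proj(c,p,k=None):
    k=k or get_calibration(c);P=k["pose"]
    q=P[:3,:3].T@(np.array(p)-P[:3,3]);return np.round([k["fx"]*q[0]/q[2]+k["cx"],k["fy"]*q[1]/q[2]+k["cy"]],1)
def pose():
    s=observe();return s,R.from_rotvec(s["orientation"]).as_matrix()
def to(target,yaw=None):
    "tool-axis shift in cm to world TCP target; columns of R printed; yaw = angle of tool z (jaw axis) wanted in world"
    s,M=pose();d=M.T@(np.array(target)-s["eef_pos"])*100
    a=np.arctan2(M[1,2],M[0,2]);print("shift cm",d.round(2),"jaw yaw",round(a,3),"tcp",s["eef_pos"].round(4),"tilt",M[:,1].round(3),"w",round(s["grip_width"],4),"t",round(s["t"],2))
    if yaw is not None:
        e=(yaw-a+np.pi/2)%np.pi-np.pi/2
        print("rot about tool y:",round(-e,3),"joint6",s["joint_pos"][5].round(2), "rotvec corr", R.from_matrix(M.T@R.from_euler('z',e).as_matrix()@M).as_rotvec().round(3))
E
python3 - <<'E'
from h import *
for c in("top",):
    for n in "stand lock ring_handle head tray cover_ring cover_s cover_m cover_l pot_s pot_m pot_l bottle beaker boat".split():
        r=recognise(n,c)
        print(n,[(np.round(x["box"]).astype(int).tolist(),round(x["confidence"],2)) for x in r[:4]])
E
```

```text
stand [([276, 184, 67, 49], 0.77)]
lock [([328, 195, 9, 20], 0.52), ([371, 162, 28, 28], 0.48)]
ring_handle [([291, 199, 51, 36], 0.87)]
head [([294, 190, 30, 26], 0.94)]
tray [([310, 253, 49, 49], 0.69)]
cover_ring [([419, 214, 28, 26], 0.92), ([461, 204, 31, 26], 0.77)]
cover_s [([398, 298, 21, 21], 0.94), ([444, 271, 21, 21], 0.8), ([378, 213, 13, 15], 0.61)]
cover_m [([398, 298, 21, 21], 0.94), ([444, 271, 21, 21], 0.8), ([378, 213, 13, 15], 0.61)]
cover_l [([398, 298, 21, 21], 0.94), ([444, 271, 21, 21], 0.8), ([378, 213, 13, 15], 0.61)]
pot_s [([276, 183, 65, 47], 0.47)]
pot_m [([276, 183, 65, 47], 0.47)]
pot_l [([276, 183, 65, 47], 0.47)]
bottle [([371, 162, 27, 27], 0.84), ([418, 175, 29, 28], 0.41)]
beaker [([249, 154, 27, 29], 0.87)]
boat [([418, 173, 30, 29], 0.68)]
```

```bash
python3 - <<'E'
from h import *
t=cv2.imread("pics/top0.png");w=cv2.imread("pics/wrist0.png")
f=lambda i,a,b,c,d:cv2.resize(i[b:d,a:c],(400,300),interpolation=cv2.INTER_CUBIC)
top=np.hstack([f(t,265,170,345,240-10),f(t,100,230,220,320)])
bot=np.hstack([f(w,0,0,640,480),f(t,360,190,500,330)])
cv2.imwrite("pics/m1.png",np.vstack([top,bot]))
for n,u,v,z in [("pot",156,267,.05),("cring",431,226,.011),("a",402,265,.011),("b",456,281,.011),("c",387,221,.011),("tray",334,276,.02),("knob_ring",433,223,.043),("ka",404,263,.043),("kb",457,279,.043),("kc",388,219,.043)]:
    print(n,ray("top",u,v,z).round(3))
h=ray("top",309,203,.1);print("stand approx",h.round(3))
for n,y in (("yellow",0),):
    print(ray("top",476,217,.01).round(3))
print("bottle",ray("top",386,172,.12).round(3),"boat",ray("top",433,189,.03).round(3),"beaker",ray("top",262,169,.065).round(3),"orange",ray("top",408,308,.01).round(3))
E
```

```text
pot [0.456 0.406 0.05 ]
cring [ 0.579 -0.336  0.011]
a [ 0.471 -0.256  0.011]
b [ 0.429 -0.401  0.011]
c [ 0.592 -0.215  0.011]
tray [ 0.439 -0.071  0.02 ]
knob_ring [ 0.583 -0.335  0.043]
ka [ 0.475 -0.257  0.043]
kb [ 0.434 -0.397  0.043]
kc [ 0.593 -0.214  0.043]
stand approx [ 0.624 -0.002  0.1  ]
[ 0.605 -0.459  0.01 ]
bottle [ 0.704 -0.2    0.12 ] boat [ 0.678 -0.338  0.03 ] beaker [0.722 0.126 0.065] orange [ 0.355 -0.272  0.01 ]
```

View pics/m1.png

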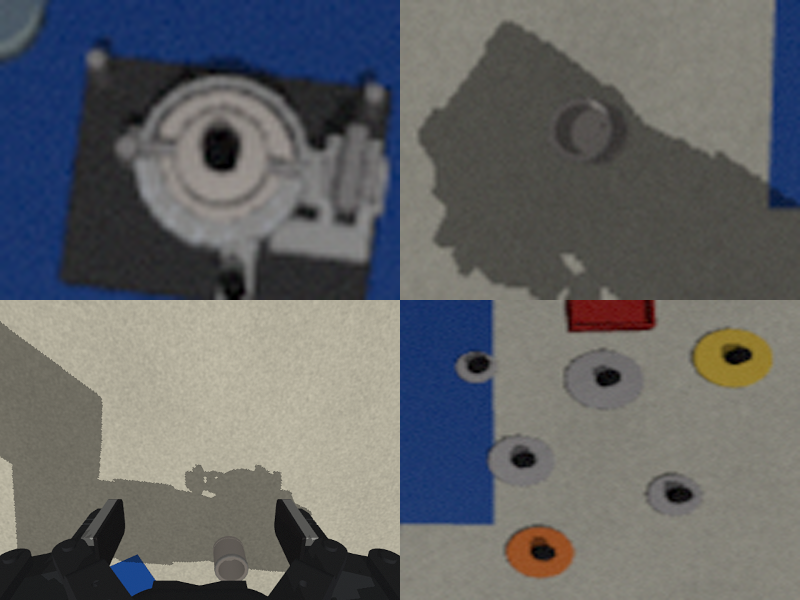

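```bash
python3 - <<'E'
from h import *
import workcell
print([n for n in dir(workcell) if not n.startswith('_')], getattr(workcell,'pinch_z',None))
s,M=pose();print(M.round(3));k=get_calibration("wrist")
print("cam in tool",(M.T@(k["pose"][:3,3]-s["eef_pos"])).round(4),(M.T@k["pose"][:3,:3]).round(3))
H=ray("top",290.6,199.6,.092);N=ray("top",335.4,203,.124);K=ray("top",309.4,198,.138);G=ray("top",311.4,225,.132)
print(H,N,K,G); d=N-H;print("yaw",np.arctan2(d[1],d[0])+np.pi/2, np.linalg.norm(d[:2]), np.linalg.norm((K-N)[:2]))
to([.54,-.03,.33],np.pi/2)
E
```

```text
['PlanningError', 'finish_job', 'get_calibration', 'observe', 'pinch_z', 'read_camera', 'recognise'] 0.0187
[[ 0.892  0.     0.453]
 [-0.453  0.     0.892]
 [ 0.    -1.     0.   ]]
cam in tool [-7.660e-02 -1.433e-01 -1.000e-04] [[-0.     0.953  0.302]
 [-0.001 -0.302  0.953]
 [ 1.    -0.     0.001]]
[0.63434431 0.04616971 0.092     ] [ 0.62097903 -0.07067014  0.124     ] [ 0.63079192 -0.00430031  0.138     ] [ 0.56251364 -0.01015731  0.132     ]
yaw -0.1138946536721861 0.11760179639168047 0.06709133098230609
shift cm [ 49.51  -9.87 -30.73] jaw yaw 1.101 tcp [0.2377 0.4681 0.2313] tilt [ 0.  0. -1.] w 0.0854 t 0.9
rot about tool y: -0.47 joint6 1.42 rotvec corr [ 0.   -0.47  0.  ]
```

Emit:
apply_moves(
  xyz=[
    [3.12,-0.24,-1.84],
    [3.12,-0.24,-1.84],
    [3.12,-0.24,-1.84],
    [3.12,-0.24,-1.84],
    [3.12,-0.24,-1.84],
    [3.12,-0.24,-1.84],
    [3.12,-0.24,-1.84],
    [3.12,-0.24,-1.84],
  ],
  rot=[
    [0,0,0],
    [0,0,0],
    [0,0,0],
    [0,0,0],
    [0,0,0],
    [0,0,0],
    [0,0,0],
    [0,0,0],
  ],
  gripper=[170,170,170,170,170,170,170,170],
)

```text
t: 1.57
eef_pos: [0.3942, 0.2223, 0.2508]
orientation: [-1.539, 0.368, -0.369]
contact_force: [-0.7, 0.2, -0.8]
grip_width: 0.0284
```

Emit:
apply_moves(
  xyz=[
    [3.12,-0.24,-1.84],
    [3.12,-0.24,-1.84],
    [3.12,-0.24,-1.84],
    [3.12,-0.24,-1.84],
    [3.12,-0.24,-1.84],
    [3.12,-0.24,-1.84],
    [0,0,0],
    [0,0,0],
    [0,0,0],
    [0,0,0],
  ],
  rot=[
    [0,0,0],
    [0,0,0],
    [0,0,0],
    [0,0,0],
    [0,0,0],
    [0,0,0],
    [0,-0.09,0],
    [0,-0.09,0],
    [0,-0.09,0],
    [0,-0.086,0],
  ],
  gripper=[170,170,170,170,170,170,170,170,170,170],
)

```text
t: 2.4
eef_pos: [0.5106, 0.0404, 0.2648]
orientation: [-1.569, 0.086, -0.086]
contact_force: [-0.2, -0.6, -0.0]
grip_width: 0.0287
```

```bash
python3 - <<'E'
from h import *
to([.55,-.02,.27],1.457)
im=read_camera("wrist");cv2.imwrite("pics/w1.png",im);k=get_calibration("wrist");np.save("k1.npy",k["pose"])
t=read_camera("top");cv2.imwrite("pics/t1.png",t)
s0=np.array([.628,-.004]);y=-.114
def st(x,yy,z): return [s0[0]+x*np.cos(y)-yy*np.sin(y), s0[1]+x*np.sin(y)+yy*np.cos(y), z]
for n,p in dict(nut=(0,-.068,.124),hinge=(0,.05,.092),knob=(0,0,.138),handle=(-.068,-.015,.132)).items(): print(n,proj("wrist",st(*p)))
E
```

```text
shift cm [ 4.58 -0.52 -5.57] jaw yaw 1.461 tcp [0.5106 0.0404 0.2648] tilt [-0.  0. -1.] w 0.0287 t 2.4
rot about tool y: 0.004 joint6 0.03 rotvec corr [ 0.     0.004 -0.   ]
nut [194.8 372.5]
hinge [340.8 350.7]
knob [278.5 383.6]
handle [256.1 299.1]
```

View pics/w1.png

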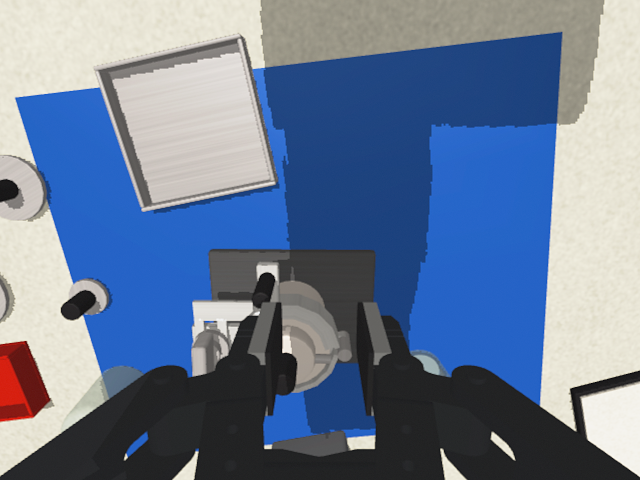

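Emit:
apply_moves(
  xyz=[
    [3,-0.1,-2],
    [3,-0.1,-2],
    [3,-0.1,-2],
    [3,-0.1,0],
    [0,0,0],
  ],
  rot=[
    [0,0,0],
    [0,0,0],
    [0,0,0],
    [0,0,0],
    [0,0,0],
  ],
  gripper=[170,170,170,170,170],
)

```text
t: 2.92
eef_pos: [0.6266, -0.0343, 0.2671]
orientation: [-1.569, 0.094, -0.093]
contact_force: [1.0, -0.8, -0.6]
grip_width: 0.0286
```

```bash
cat >> h.py <<'E'
S0=np.array([.628,-.004]);SY=-.114
def st(x,yy,z): 
    return np.array([S0[0]+x*np.cos(SY)-yy*np.sin(SY), S0[1]+x*np.sin(SY)+yy*np.cos(SY), z])
E
python3 - <<'E'
from h import *
to([.55,-.02,.27],1.457)
im=read_camera("wrist");cv2.imwrite("pics/w2.png",im);k=get_calibration("wrist");np.save("k2.npy",k["pose"])
for n,p in dict(nut=(0,-.068,.124),nuta=(.023,-.068,.124),nutb=(-.023,-.068,.124),hinge=(0,.05,.092),knob=(0,0,.138),handle=(-.068,-.015,.132)).items(): print(n,proj("wrist",st(*p)))
E
```

```text
shift cm [-7.78 -0.29  0.51] jaw yaw 1.452 tcp [ 0.6266 -0.0343  0.2671] tilt [-0.001  0.    -1.   ] w 0.0286 t 2.92
rot about tool y: -0.005 joint6 -0.07 rotvec corr [-0.    -0.005  0.   ]
nut [265.5 224.4]
nuta [266.8 254.9]
nutb [264.1 192.5]
hinge [420.3 213.4]
knob [362.7 229.4]
handle [341.5 125.6]
```

View pics/w2.png

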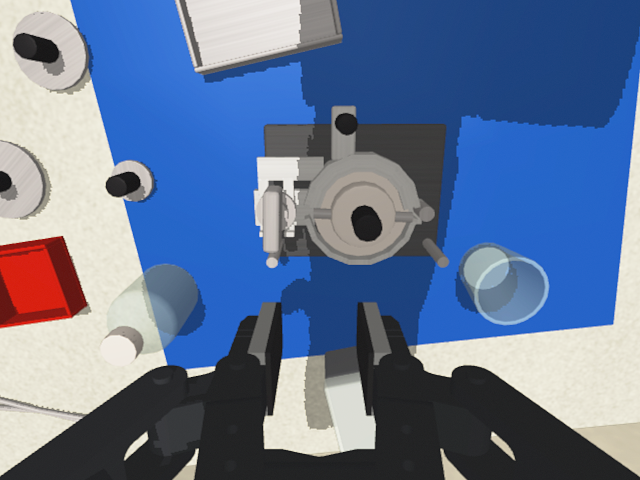

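```bash
python3 - <<'E'
from h import *
import h
from scipy.optimize import least_squares
k=get_calibration("wrist");k["pose"]=np.load("k2.npy")
ob=[((0,-.068,.124),(272,218)),((.023,-.068,.124),(272,250)),((-.023,-.068,.124),(272,187)),((0,.05,.092),(427,213)),((0,0,.138),(369,228)),((-.068,-.015,.132),(346,123))]
def f(q):
    h.S0=q[:2];h.SY=q[2]
    return np.concatenate([proj("wrist",st(*p),k)-np.array(o) for p,o in ob])
r=least_squares(f,[.628,-.004,-.114],diff_step=1e-3);print(r.x,r.fun.round(1))
h.S0=r.x[:2];h.SY=r.x[2]
for n,p in dict(nut=(0,-.068,.124),hinge=(0,.05,.092),handle=(-.068,-.015,.132)).items(): print(n,st(*p))
to([*st(0,-.068,0)[:2],.17],np.pi/2+h.SY)
# handle arc
H=np.array([0,.05]);v=np.array([-.068,-.065])
for a in np.arange(0,2.4,.22):
    c,s=np.cos(-a),np.sin(-a);p=H+np.array([[c,-s],[s,c]])@v;print(round(a,2),st(*p,0)[:2].round(4))
E
grep -n S0= h.py
```

```text
[ 0.62617024 -0.00353434 -0.11644725] [-6.3  3.7 -5.   2.2 -7.6  2.6 -6.3 -1.8 -5.9 -1.3 -3.9 -0.5]
nut [ 0.61826971 -0.07107382  0.124     ]
hinge [0.63197945 0.04612704 0.092     ]
handle [ 0.556888   -0.01053223  0.132     ]
shift cm [-0.18  9.74 -3.81] jaw yaw 1.453 tcp [ 0.6247 -0.0334  0.2674] tilt [-0.001  0.    -1.   ] w 0.0285 t 2.97
rot about tool y: -0.002 joint6 -0.07 rotvec corr [-0.    -0.002  0.   ]
0.0 [ 0.5569 -0.0105]
0.22 [0.5463 0.0072]
0.44 [0.5399 0.0268]
0.66 [0.5379 0.0474]
0.88 [0.5405 0.0679]
1.1 [0.5474 0.0873]
1.32 [0.5585 0.1048]
1.54 [0.573  0.1194]
1.76 [0.5905 0.1305]
1.98 [0.6099 0.1376]
2.2 [0.6304 0.1402]
20:S0=np.array([.628,-.004]);SY=-.114
```

```bash
sed -i 's/return np.round(\[k\["fx"\]\(.*\)\],1)$/return np.array([k["fx"]\1])/' h.py; python3 - <<'E'
from h import *
import h
from scipy.optimize import least_squares
k=get_calibration("wrist");k["pose"]=np.load("k2.npy")
ob=[((0,-.068,.124),(272,218)),((.023,-.068,.124),(272,250)),((-.023,-.068,.124),(272,187)),((0,.05,.092),(427,213)),((0,0,.138),(369,228)),((-.068,-.015,.132),(346,123))]
def f(q):
    h.S0=q[:2];h.SY=q[2]
    return np.concatenate([proj("wrist",st(*p),k)-np.array(o) for p,o in ob])
r=least_squares(f,[.628,-.004,-.114],x_scale=.01);print(r.x,r.fun.round(1))
h.S0=r.x[:2];h.SY=r.x[2]
open("h.py","a").write(f"S0=np.array([{r.x[0]:.4f},{r.x[1]:.4f}]);SY={r.x[2]:.4f}\n")
for n,p in dict(nut=(0,-.068,.124),hinge=(0,.05,.092),handle=(-.068,-.015,.132)).items(): print(n,st(*p))
to([*st(0,-.068,0)[:2],.17],np.pi/2+h.SY)
E
```

```text
[ 6.26518334e-01  3.31630440e-04 -1.32307607e-01] [-0.9  2.1 -0.3  0.7 -1.6  1.  -1.4 -1.  -0.2 -1.5  3.8 -1. ]
nut [ 0.61754764 -0.06707406  0.124     ]
hinge [0.63311443 0.04989464 0.092     ]
handle [ 0.55713382 -0.00556658  0.132     ]
shift cm [-0.3   9.74 -3.42] jaw yaw 1.453 tcp [ 0.6247 -0.0334  0.2674] tilt [-0.001  0.    -1.   ] w 0.0285 t 2.97
rot about tool y: 0.014 joint6 -0.07 rotvec corr [ 0.     0.014 -0.   ]
```

Emit:
apply_moves(
  xyz=[
    [-0.15,2,-1.71],
    [-0.15,2,-1.71],
    [0,2.5,0],
    [0,2.5,0],
    [0,2,0],
    [0,1,0],
    [0,0,0],
    [0,0,0],
  ],
  rot=[
    [0,0.014,0],
    [0,0,0],
    [0,0,0],
    [0,0,0],
    [0,0,0],
    [0,0,0],
    [0,0,0],
    [0,0,0],
  ],
  gripper=[190,190,190,190,190,190,190,190],
)

```text
t: 3.63
eef_pos: [0.6157, -0.0658, 0.1496]
orientation: [-1.568, 0.101, -0.101]
contact_force: [-0.1, -0.4, 0.5]
grip_width: 0.022
```

```bash
python3 - <<'E'
from h import *
to([*st(0,-.068,0)[:2],.10],np.pi/2+SY)
im=read_camera("wrist");cv2.imwrite("pics/w3.png",im)
for n,p in dict(nut=(0,-.068,.124),nuta=(.023,-.068,.124),nutb=(-.023,-.068,.124),hinge=(0,.05,.092),knob=(0,0,.138),handle=(-.068,-.015,.132)).items(): print(n,proj("wrist",st(*p)).round())
E
```

```text
shift cm [ 0.2   4.96 -0.1 ] jaw yaw 1.442 tcp [ 0.6157 -0.0658  0.1496] tilt [ 0. -0. -1.] w 0.022 t 3.63
rot about tool y: 0.004 joint6 -0.11 rotvec corr [-0.     0.004  0.   ]
nut [317. 295.]
nuta [317. 341.]
nutb [318. 246.]
hinge [545. 270.]
knob [482. 310.]
handle [458. 140.]
```

View pics/w3.png

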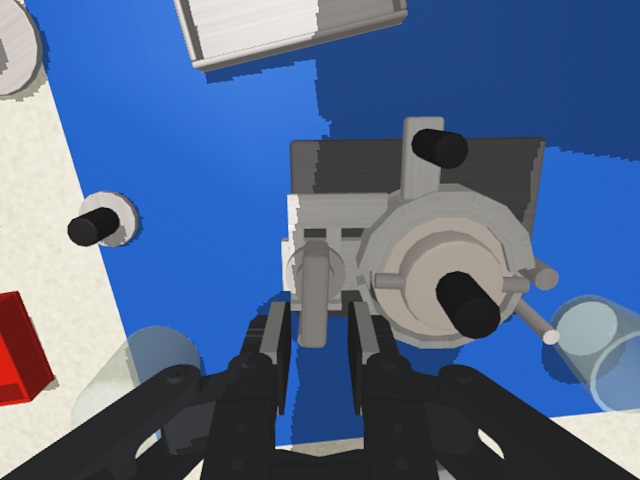

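Emit:
apply_moves(
  xyz=[
    [0.1,1.7,-0.1],
    [0.1,1.7,0],
    [0,1.55,0],
    [0,0,0],
    [0,0,0],
    [0,0,0],
    [0,0,0],
  ],
  rot=[
    [0,0,0],
    [0,0,0],
    [0,0,0],
    [0,0,0],
    [0,0,0],
    [0,0,0],
    [0,0,0],
  ],
  gripper=[190,190,190,190,255,255,255],
)

```text
t: 4.27
eef_pos: [0.6177, -0.0678, 0.1003]
orientation: [-1.57, 0.101, -0.101]
contact_force: [-2.8, -5.4, -6.6]
grip_width: 0.0107
```

Emit:
apply_moves(
  xyz=[
    [0,-0.02,0],
    [0,-0.02,0],
    [0,-0.02,0],
    [0,-0.02,0],
    [0,-0.02,0],
    [0,-0.02,0],
    [0,0,0],
  ],
  rot=[
    [0,0.1,0],
    [0,0.1,0],
    [0,0.1,0],
    [0,0.1,0],
    [0,0.1,0],
    [0,0.1,0],
    [0,0,0],
  ],
  gripper=[255,255,255,255,255,255,255],
)

```text
t: 4.85
eef_pos: [0.6185, -0.0664, 0.1016]
orientation: [-1.491, 0.573, -0.575]
contact_force: [2.6, 4.8, -6.3]
grip_width: 0.0104
```

```bash
python3 - <<'E'
from h import *
to([*st(0,-.068,0)[:2],.10],np.pi/2+SY); s=observe();print(s["contact_force"],s["torque"])
E
```

```text
shift cm [-0.03  0.16 -0.12] jaw yaw 0.837 tcp [ 0.6185 -0.0664  0.1016] tilt [ 0.002  0.002 -1.   ] w 0.0104 t 4.85
rot about tool y: -0.601 joint6 0.49 rotvec corr [ 0.    -0.601  0.002]
[ 2.63035825  4.80102334 -6.27553936] [ 1.16665999 -0.53081325 -0.06766554]
```

Turning works. Continue to about 2.9 rad in total (2.3 more).

Emit:
apply_moves(
  xyz=[
    [0,-0.025,0],
    [0,-0.025,0],
    [0,-0.025,0],
    [0,-0.025,0],
    [0,-0.025,0],
    [0,-0.025,0],
    [0,-0.025,0],
    [0,-0.025,0],
    [0,-0.025,0],
    [0,-0.025,0],
  ],
  rot=[
    [0,0.115,0],
    [0,0.115,0],
    [0,0.115,0],
    [0,0.115,0],
    [0,0.115,0],
    [0,0.115,0],
    [0,0.115,0],
    [0,0.115,0],
    [0,0.115,0],
    [0,0.115,0],
  ],
  gripper=[255,255,255,255,255,255,255,255,255,255],
)

```text
t: 5.68
eef_pos: [0.6215, -0.0659, 0.1044]
orientation: [-1.037, 1.431, -1.434]
contact_force: [21.8, 10.2, -17.9]
grip_width: 0.0105
```

Emit:
apply_moves(
  xyz=[
    [0,-0.025,0],
    [0,-0.025,0],
    [0,-0.025,0],
    [0,-0.025,0],
    [0,-0.025,0],
    [0,-0.025,0],
    [0,-0.025,0],
    [0,-0.025,0],
    [0,-0.025,0],
    [0,-0.025,0],
  ],
  rot=[
    [0,0.115,0],
    [0,0.115,0],
    [0,0.115,0],
    [0,0.115,0],
    [0,0.115,0],
    [0,0.115,0],
    [0,0.115,0],
    [0,0.115,0],
    [0,0.115,0],
    [0,0.115,0],
  ],
  gripper=[255,255,255,255,255,255,255,255,255,255],
)

```text
t: 6.52
eef_pos: [0.6232, -0.0682, 0.1072]
orientation: [-0.106, 2.159, -2.163]
contact_force: [29.4, -6.2, -22.3]
grip_width: 0.0107
```

```bash
python3 - <<'E'
from h import *
to([*st(0,-.068,0)[:2],.10],np.pi/2+SY); s=observe();print(s["contact_force"],s["torque"])
E
```

```text
shift cm [ 0.56  0.72 -0.17] jaw yaw -1.462 tcp [ 0.6232 -0.0682  0.1072] tilt [ 0.011 -0.001 -1.   ] w 0.0107 t 6.52
rot about tool y: 0.241 joint6 2.79 rotvec corr [ 0.003  0.241 -0.001]
[ 29.3909442   -6.23430886 -22.33260677] [-1.19384894 -6.22239486  0.03793652]
```

Emit:
apply_moves(
  xyz=[
    [0,0,0],
    [0,0,0],
    [0,-1.5,0],
    [0,-2,0],
    [0,-2,0],
    [0,-1,0],
    [0,0,0],
    [0,0,0],
    [0,0,0],
    [0,0,0],
  ],
  rot=[
    [0,0,0],
    [0,0,0],
    [0,0,0],
    [0,0,0],
    [0,0,0],
    [0,-0.12,0],
    [0,-0.12,0],
    [0,-0.12,0],
    [0,-0.12,0],
    [0,-0.12,0],
  ],
  gripper=[190,190,190,190,170,140,120,120,120,120],
)

```text
t: 7.35
eef_pos: [0.6178, -0.0672, 0.1718]
orientation: [-0.678, 1.801, -1.802]
contact_force: [0.1, 0.7, -0.4]
grip_width: 0.0449
```

Emit:
apply_moves(
  xyz=[
    [0,0,0],
    [0,0,0],
    [0,0,0],
    [0,0,0],
    [0,0,0],
    [0,0,0],
    [0,0,0],
    [0,0,0],
    [0,0,0],
    [0,0,0],
  ],
  rot=[
    [0,-0.12,0],
    [0,-0.12,0],
    [0,-0.12,0],
    [0,-0.12,0],
    [0,-0.12,0],
    [0,-0.12,0],
    [0,-0.12,0],
    [0,-0.12,0],
    [0,-0.12,0],
    [0,-0.12,0],
  ],
  gripper=[120,120,120,120,120,120,120,120,120,120],
)

```text
t: 8.18
eef_pos: [0.6178, -0.0672, 0.1717]
orientation: [-1.354, 0.946, -0.948]
contact_force: [-1.2, -0.4, 0.7]
grip_width: 0.0454
```

Emit:
apply_moves(
  xyz=[
    [0,0,0],
    [0,0,0],
    [0,0,0],
    [0,0,0],
    [0,0,0],
    [0,0,0],
    [0,0,0],
    [0,0,0],
    [0,0,0],
    [0,0,0],
  ],
  rot=[
    [0,-0.12,0],
    [0,-0.12,0],
    [0,-0.12,0],
    [0,-0.12,0],
    [0,-0.12,0],
    [0,-0.12,0],
    [0,-0.12,0],
    [0,0,0],
    [0,0,0],
    [0,0,0],
  ],
  gripper=[120,120,120,120,120,120,120,120,120,120],
)

```text
t: 9.02
eef_pos: [0.6177, -0.0673, 0.1711]
orientation: [-1.549, 0.307, -0.307]
contact_force: [-0.8, -0.8, -0.3]
grip_width: 0.0451
```

```bash
python3 - <<'E'
from h import *
to([*st(-.068,-.015,0)[:2],.15],np.pi/2+SY); s=observe();print(s["contact_force"])
im=read_camera("wrist");cv2.imwrite("pics/w4.png",im)
for n,p in dict(nut=(0,-.068,.13),hinge=(0,.05,.092),knob=(0,0,.138),handle=(-.068,-.015,.132)).items(): print(n,proj("wrist",st(*p)).round())
E
```

```text
shift cm [-7.96  2.11  3.39] jaw yaw 1.179 tcp [ 0.6177 -0.0673  0.1711] tilt [ 0.001 -0.    -1.   ] w 0.0451 t 9.02
rot about tool y: -0.259 joint6 0.15 rotvec corr [ 0.    -0.259  0.   ]
[-0.79795825 -0.75602777 -0.28496282]
nut [319. 279.]
hinge [529. 200.]
knob [466. 250.]
handle [401. 104.]
```

View pics/w4.png

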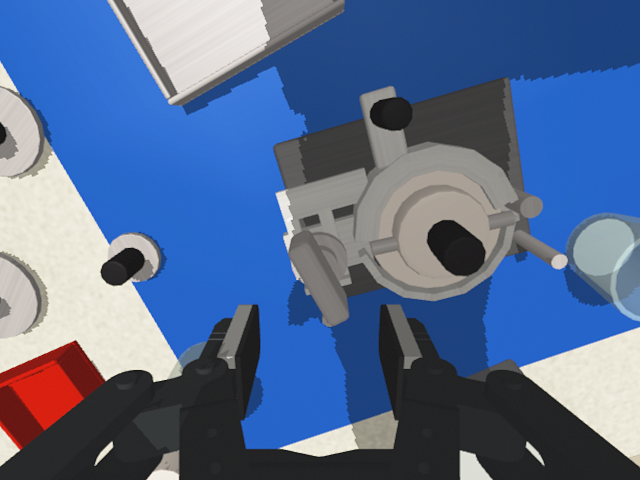

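Emit:
apply_moves(
  xyz=[
    [-2.5,0,1.1],
    [-2.5,0,1.1],
    [-2.6,1,1.1],
    [0,2,0],
    [0,2.5,0],
    [0,2,0],
    [0,0,0],
    [0,0,0],
    [0,0,0],
    [0,0,0],
  ],
  rot=[
    [0,0,0],
    [0,0,0],
    [0,0,0],
    [0,0,0],
    [0,0,0],
    [0,0,0],
    [0,0,0],
    [0,0,0],
    [0,0,0],
    [0,0,0],
  ],
  gripper=[120,120,120,120,120,120,120,255,255,255],
)

```text
t: 9.9
eef_pos: [0.5605, -0.0085, 0.097]
orientation: [-1.55, 0.304, -0.306]
contact_force: [-1.6, 0.1, 7.3]
grip_width: 0.0124
```

```bash
cat >> h.py <<'E'
S0=np.array([.6295,-.0015])
def arc(a):
    c,s=np.cos(a),np.sin(a);p=np.array([0,.05])+np.array([[c,s],[-s,c]])@np.array([-.068,-.065]);return st(*p,0)[:2]
E
python3 - <<'E'
from h import *
to([*arc(0),.096]);s=observe();print(s["contact_force"],s["joint_pos"].round(2))
# tool-frame constant twist for arc step
M=pose()[1]
for da in (.1,.11):
    d=np.append(arc(da)-arc(0),0); print(da,(M.T@d*100).round(3))
E
```

```text
shift cm [-0.07  0.1   0.09] jaw yaw 1.182 tcp [ 0.5605 -0.0085  0.097 ] tilt [ 0.002 -0.001 -1.   ] w 0.0124 t 9.9
[-1.62038085  0.09804116  7.32173564] [-0.16  0.4  -0.23  0.95 -0.    0.23]
0.1 [-0.775 -0.002  0.532]
0.11 [-0.85  -0.002  0.59 ]
```

Emit:
apply_moves(
  xyz=[
    [-0.85,0,0.59],
    [-0.85,0,0.59],
    [-0.85,0,0.59],
    [-0.85,0,0.59],
    [-0.85,0,0.59],
    [-0.85,0,0.59],
    [-0.85,0,0.59],
    [-0.85,0,0.59],
    [-0.85,0,0.59],
    [-0.85,0,0.59],
  ],
  rot=[
    [0,0.11,0],
    [0,0.11,0],
    [0,0.11,0],
    [0,0.11,0],
    [0,0.11,0],
    [0,0.11,0],
    [0,0.11,0],
    [0,0.11,0],
    [0,0.11,0],
    [0,0.11,0],
  ],
  gripper=[255,255,255,255,255,255,255,255,255,255],
)

```text
t: 10.73
eef_pos: [0.551, 0.0905, 0.097]
orientation: [-1.245, 1.153, -1.152]
contact_force: [-8.0, -0.4, 9.2]
grip_width: 0.0121
```

```bash
python3 - <<'E'
from h import *
to([*arc(1.1),.096]);s=observe();print(s["contact_force"],s["joint_pos"].round(2))
M=pose()[1]
E
```

```text
shift cm [-0.    0.1   0.12] jaw yaw 0.077 tcp [0.551  0.0905 0.097 ] tilt [-0.001  0.    -1.   ] w 0.0121 t 10.73
[-8.03135833 -0.35865027  9.19729135] [ 0.02  0.39 -0.23  0.95  0.    1.51]
```

Emit:
apply_moves(
  xyz=[
    [-0.85,0,0.59],
    [-0.85,0,0.59],
    [-0.85,0,0.59],
    [-0.85,0,0.59],
    [-0.85,0,0.59],
    [-0.85,0,0.59],
    [-0.85,0,0.59],
    [-0.85,0,0.59],
    [-0.85,0,0.59],
    [-0.85,0,0.59],
  ],
  rot=[
    [0,0.11,0],
    [0,0.11,0],
    [0,0.11,0],
    [0,0.11,0],
    [0,0.11,0],
    [0,0.11,0],
    [0,0.11,0],
    [0,0.11,0],
    [0,0.11,0],
    [0,0.11,0],
  ],
  gripper=[255,255,255,255,255,255,255,255,255,255],
)

```text
t: 11.57
eef_pos: [0.6358, 0.1421, 0.0971]
orientation: [-0.537, 1.912, -1.911]
contact_force: [-6.0, -2.9, 5.9]
grip_width: 0.0123
```

Emit:
apply_moves(
  xyz=[
    [0,0,0],
    [0,0,0],
    [0,-2,0],
    [0,-3,0],
    [0,-3,0],
    [0,-2,0],
    [0,0,0],
    [0,0,0],
  ],
  rot=[
    [0,0,0],
    [0,0,0],
    [0,0,0],
    [0,0,0],
    [0,0,0],
    [0,-0.12,0],
    [0,-0.12,0],
    [0,-0.12,0],
  ],
  gripper=[140,140,140,140,140,110,110,110],
)

```text
t: 12.23
eef_pos: [0.6358, 0.1415, 0.1977]
orientation: [-0.827, 1.666, -1.668]
contact_force: [-0.7, 0.3, -0.1]
grip_width: 0.0485
```

```bash
python3 - <<'E'
from h import *
to([*S0,.19]);s=observe();print(s["contact_force"],s["joint_pos"].round(2))
im=read_camera("wrist");cv2.imwrite("pics/w5.png",im)
for n,p in dict(knob=(0,0,.138)).items(): print(n,proj("wrist",st(*p)).round())
E
```

```text
shift cm [11.79  0.77  8.12] jaw yaw -0.648 tcp [0.6358 0.1415 0.1977] tilt [ 0.003  0.    -1.   ] w 0.0485 t 12.23
[-0.73889843  0.32272577 -0.06694051] [ 0.09  0.49  0.22  1.3  -0.    2.31]
knob [450. 451.]
```

View pics/w5.png

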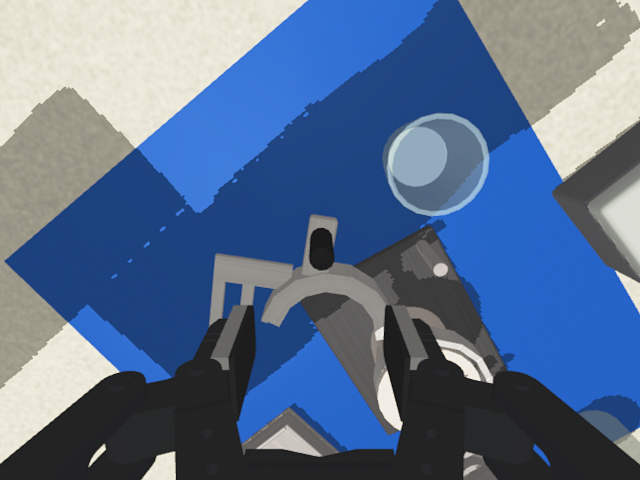

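Emit:
apply_moves(
  xyz=[
    [2.95,0,2.03],
    [2.95,0,2.03],
    [2.95,0,2.03],
    [2.95,0,2.03],
    [0,0,0],
    [0,0,0],
  ],
  rot=[
    [0,0,0],
    [0,0,0],
    [0,0,0],
    [0,0,0],
    [0,0,0],
    [0,0,0],
  ],
  gripper=[110,110,110,110,110,110],
)

```text
t: 12.78
eef_pos: [0.6274, -0.0031, 0.1958]
orientation: [-0.821, 1.676, -1.677]
contact_force: [0.4, 0.1, -0.5]
grip_width: 0.0486
```

```bash
python3 - <<'E'
from h import *
im=read_camera("wrist")
print([(np.round(x["box"]),round(x["confidence"],2)) for x in recognise("head","wrist")[:2]])
cv2.imwrite("pics/w6.png",im)
for n,p in dict(knob=(0,0,.138),kb=(0,0,.106)).items(): print(n,proj("wrist",st(*p)).round())
# dark blob of knob near prediction
u,v=proj("wrist",st(0,0,.125)).astype(int);g=cv2.cvtColor(im,cv2.COLOR_BGR2GRAY)
m=(g<60).astype(np.uint8);m[:max(0,v-70)]=0;m[v+70:]=0;m[:,:max(0,u-50)]=0;m[:,u+50:]=0
n,l,st_,c=cv2.connectedComponentsWithStats(m);print(st_[1:][st_[1:,4]>300],c[1:][st_[1:,4]>300].round())
to([*S0,.107])
E
```

```text
[(array([261., 174., 118., 123.]), 0.8)]
knob [321. 267.]
kb [321. 248.]
[[ 301  231   37   50 1473]] [[319. 256.]]
shift cm [-0.08  8.88  0.18] jaw yaw -0.657 tcp [ 0.6276 -0.0011  0.1958] tilt [ 0.  0. -1.] w 0.0484 t 12.88
```

Emit:
apply_moves(
  xyz=[
    [-0.05,2.5,0.1],
    [0,2.5,0.1],
    [0,2.3,0],
    [0,1.5,0],
    [0,0,0],
    [0,0,0],
    [0,0,0],
    [0,0,0],
    [0,0,0],
  ],
  rot=[
    [0,0,0],
    [0,0,0],
    [0,0,0],
    [0,0,0],
    [0,0,0],
    [0,0,0],
    [0,0,0],
    [0,0,0],
    [0,0,0],
  ],
  gripper=[110,110,110,110,110,255,255,255,255],
)

```text
t: 13.63
eef_pos: [0.6304, -0.0018, 0.1091]
orientation: [-0.821, 1.673, -1.674]
contact_force: [-1.8, 3.0, 7.2]
grip_width: 0.0183
```

Emit:
apply_moves(
  xyz=[
    [0,-1,0],
    [0,-2,0],
    [0,-2,0],
    [0,-2,0],
    [0,-1,0],
    [0,0,0],
    [0,0,0],
  ],
  rot=[
    [0,0,0],
    [0,0,0],
    [0,0,0],
    [0,0,0],
    [0,0,0],
    [0,0,0],
    [0,0,0],
  ],
  gripper=[255,255,255,255,255,255,255],
)

```text
t: 14.22
eef_pos: [0.6299, -0.0024, 0.1877]
orientation: [-0.823, 1.674, -1.675]
contact_force: [-1.1, 0.4, -2.3]
grip_width: 0.0182
```

```bash
python3 - <<'E'
from h import *
# tray corners (top rim outer z .025, from t1 top picture)
t=read_camera("top");cv2.imwrite("pics/t2.png",t)
print([(np.round(x["box"]),round(x["confidence"],2)) for x in recognise("tray","top")[:2]])
k=get_calibration("wrist")
w=cv2.imread("pics/w1.png");k["pose"]=np.load("k1.npy")
# rim corners seen in w1
C=[ray("wrist",u,v,.025,k) for u,v in((96,68),(241,36),(276,184),(142,211))]
print(np.round(C,3),np.mean(C,0), [np.linalg.norm(C[i]-C[i-1]).round(3) for i in range(4)])
to([*np.mean(C,0)[:2],.18]);print(observe()["contact_force"])
E
```

```text
[(array([324., 253.,  36.,  49.]), 0.95)]
[[ 0.379 -0.137  0.025]
 [ 0.368 -0.01   0.025]
 [ 0.494  0.002  0.025]
 [ 0.506 -0.127  0.025]] [ 0.4368276 -0.0682516  0.025    ] [np.float64(0.127), np.float64(0.128), np.float64(0.127), np.float64(0.13)]
shift cm [ 16.98   0.68 -11.2 ] jaw yaw -0.657 tcp [ 0.6292 -0.0023  0.1865] tilt [-0.002  0.    -1.   ] w 0.0185 t 14.32
[ 0.14405366 -0.26808813 -2.30494044]
```

Emit:
apply_moves(
  xyz=[
    [2.83,0,-1.85],
    [2.83,0,-1.85],
    [2.83,0,-1.85],
    [2.83,0,-1.85],
    [2.83,0,-1.85],
    [2.83,0,-1.85],
    [0,2.5,0],
    [0,2.5,0],
    [0,2.5,0],
    [0,0,0],
  ],
  rot=[
    [0,0,0],
    [0,0,0],
    [0,0,0],
    [0,0,0],
    [0,0,0],
    [0,0,0],
    [0,0,0],
    [0,0,0],
    [0,0,0],
    [0,0,0],
  ],
  gripper=[255,255,255,255,255,255,255,255,255,255],
)

```text
t: 15.15
eef_pos: [0.4353, -0.0681, 0.1086]
orientation: [-0.828, 1.681, -1.672]
contact_force: [-0.9, 1.7, -3.3]
grip_width: 0.0182
```

```bash
python3 - <<'E'
from h import *
to([.438,-.069,.039]);s=observe();print(s["contact_force"],s["joint_pos"].round(2))
t=read_camera("wrist");cv2.imwrite("pics/w7.png",t)
cs=[(.438+a*.065*np.cos(.1)-b*.065*np.sin(.1)*1, -.069) for a,b in((1,1),)]
print(proj("wrist",[.438,-.069,.004]))
E
```

```text
shift cm [-0.11  6.96  0.31] jaw yaw -0.657 tcp [ 0.4353 -0.0681  0.1086] tilt [-0.006  0.002 -1.   ] w 0.0182 t 15.15
[-0.89919198  1.68895377 -3.2575655 ] [-0.34  0.2  -0.48  0.89 -0.    1.89]
[321.4660789  239.41646607]
```

View pics/w7.png

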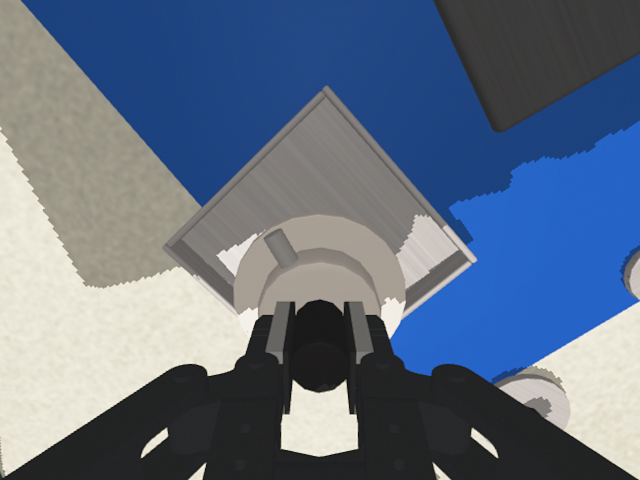

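```bash
python3 - <<'E'
from h import *
a=ray("wrist",165,247,.025);b=ray("wrist",475,261,.025);c=ray("wrist",326,88,.025);print(a,b,c,(a+b)/2,np.linalg.norm(a-b),np.linalg.norm(a-c))
p=(a+b)/2;to([p[0],p[1],.04])
E
```

```text
[ 0.36697957 -0.01205121  0.025     ] [ 0.50515419 -0.12915919  0.025     ] [ 4.93724483e-01 -3.09414831e-04  2.50000000e-02] [ 0.43606688 -0.0706052   0.025     ] 0.18112566109965994 0.1272876387586442
shift cm [0.18 7.08 0.15] jaw yaw -0.657 tcp [ 0.4363 -0.0684  0.1108] tilt [-0.005  0.002 -1.   ] w 0.0183 t 15.2
```

Emit:
apply_moves(
  xyz=[
    [0.1,2.2,0.1],
    [0,2.2,0.05],
    [0,1.6,0],
    [0,0.8,0],
    [0,0.3,0],
    [0,0,0],
    [0,0,0],
  ],
  rot=[
    [0,0,0],
    [0,0,0],
    [0,0,0],
    [0,0,0],
    [0,0,0],
    [0,0,0],
    [0,0,0],
  ],
  gripper=[255,255,255,255,255,255,255],
)

```text
t: 15.78
eef_pos: [0.4393, -0.0708, 0.0425]
orientation: [-0.822, 1.673, -1.675]
contact_force: [0.8, 0.0, -0.6]
grip_width: 0.0178
```

Emit:
apply_moves(
  xyz=[
    [0,0.2,0],
    [0,0,0],
  ],
  rot=[
    [0,0,0],
    [0,0,0],
  ],
  gripper=[255,255],
)

```text
t: 15.95
eef_pos: [0.4391, -0.0708, 0.0401]
orientation: [-0.822, 1.674, -1.675]
contact_force: [0.2, -0.4, -1.6]
grip_width: 0.0182
```

Emit:
apply_moves(
  xyz=[
    [0,0.2,0],
    [0,0.2,0],
    [0,0,0],
  ],
  rot=[
    [0,0,0],
    [0,0,0],
    [0,0,0],
  ],
  gripper=[255,255,255],
)

```text
t: 16.2
eef_pos: [0.4393, -0.0709, 0.0379]
orientation: [-0.821, 1.672, -1.676]
contact_force: [-14.4, 4.3, 54.5]
grip_width: 0.0183
```

Emit:
apply_moves(
  xyz=[
    [0,-0.2,0],
    [0,-0.05,0],
    [0,0,0],
    [0,0,0],
    [0,-1.5,0],
    [0,-3,0],
    [0,-3,0],
    [0,-3,0],
    [0,0,0],
  ],
  rot=[
    [0,0,0],
    [0,0,0],
    [0,0,0],
    [0,0,0],
    [0,0,0],
    [0,0,0],
    [0,0,0],
    [0,0,0],
    [0,0,0],
  ],
  gripper=[255,120,120,120,120,120,120,120,120],
)

```text
t: 16.95
eef_pos: [0.4407, -0.0714, 0.1475]
orientation: [-0.819, 1.669, -1.677]
contact_force: [1.3, -0.5, 1.0]
grip_width: 0.0452
```

```bash
python3 - <<'E'
from h import *
t=read_camera("top");cv2.imwrite("pics/t3.png",t)
a=ray("top",*[433,223],.043)
to([.58,-.336,.16]);s=observe();print(s["joint_pos"].round(2))
w=read_camera("wrist");g=cv2.cvtColor(w,cv2.COLOR_BGR2GRAY)
u,v=proj("wrist",[.4375,-.07,.05]).astype(int);print(u,v)
m=(g<60).astype(np.uint8);m[:max(0,v-70)]=0;m[v+60:]=0;m[:,:max(0,u-40)]=0;m[:,u+40:]=0
n,l,q,c=cv2.connectedComponentsWithStats(m);print(q[1:][q[1:,4]>200],c[1:][q[1:,4]>200].round(), proj("wrist",[.4375,-.07,.067]))
cv2.imwrite("pics/w8.png",w)
E
```

```text
shift cm [12.43 -1.39 27.26] jaw yaw -0.657 tcp [ 0.4401 -0.0712  0.1452] tilt [ 0.004 -0.001 -1.   ] w 0.0449 t 17.0
[-0.34  0.17 -0.41  0.98  0.    1.88]
314 247
[[ 300  227   34   45 1197]] [[317. 249.]] [314.07756842 257.17870605]
```

Emit:
apply_moves(
  xyz=[
    [1.38,-0.5,3.03],
    [1.38,-0.5,3.03],
    [1.38,-0.5,3.03],
    [1.38,-0.5,3.03],
    [1.38,-0.5,3.03],
    [1.38,-0.5,3.03],
    [1.38,-0.5,3.03],
    [1.38,-0.5,3.03],
    [1.38,0,3.03],
    [0,0,0],
  ],
  rot=[
    [0,0,0],
    [0,0,0],
    [0,0,0],
    [0,0,0],
    [0,0,0],
    [0,0,0],
    [0,0,0],
    [0,0,0],
    [0,0,0],
    [0,0,0],
  ],
  gripper=[120,120,120,120,120,120,120,120,120,120],
)

```text
t: 17.88
eef_pos: [0.5801, -0.3401, 0.1799]
orientation: [-0.823, 1.678, -1.676]
contact_force: [1.2, -1.4, -0.6]
grip_width: 0.0454
```

```bash
cat >> h.py <<'E'
def knob(x,y,ztop,zmid,rad=60,name=None):
    "refine knob xy from wrist picture: dark blob near the predicted place"
    k=get_calibration("wrist");w=read_camera("wrist");g=cv2.cvtColor(w,cv2.COLOR_BGR2GRAY)
    if name: cv2.imwrite(f"pics/{name}.png",w)
    u,v=proj("wrist",[x,y,zmid],k).astype(int)
    m=np.zeros_like(g);m[max(0,v-rad):v+rad,max(0,u-rad):u+rad]=1
    n,l,q,c=cv2.connectedComponentsWithStats(((g<60)&(m>0)).astype(np.uint8))
    for i in range(1,n):
        if q[i,4]>250: print("blob",q[i],"xy",ray("wrist",*c[i],zmid,k).round(4),"pred px",u,v)
E
python3 - <<'E'
from h import *
knob(.581,-.336,.043,.027,name="w9");to([.58,-.336,.1]);print(observe()["joint_pos"].round(2))
E
```

```text
blob [298 204  26  34 746] xy [ 0.5762 -0.3359  0.027 ] pred px 315 216
shift cm [-0.19  8.   -0.01] jaw yaw -0.659 tcp [ 0.5791 -0.3377  0.18  ] tilt [-0.002  0.002 -1.   ] w 0.0453 t 17.93
[-0.65  0.54  0.25  1.29 -0.    1.58]
```

Emit:
apply_moves(
  xyz=[
    [0,3.5,-0.2],
    [0,3.5,-0.14],
    [0,3.5,0],
    [0,3,0],
    [0,2,0],
    [0,1.1,0],
    [0,0,0],
    [0,0,0],
    [0,0,0],
    [0,0,0],
  ],
  rot=[
    [0,0,0],
    [0,0,0],
    [0,0,0],
    [0,0,0],
    [0,0,0],
    [0,0,0],
    [0,0,0],
    [0,0,0],
    [0,0,0],
    [0,0,0],
  ],
  gripper=[120,120,120,120,120,120,120,255,255,255],
)

```text
t: 18.77
eef_pos: [0.5769, -0.3339, 0.0187]
orientation: [-0.822, 1.672, -1.676]
contact_force: [0.5, 0.5, 4.0]
grip_width: 0.0182
```

```bash
python3 - <<'E'
from h import *
to([.58,-.336,.014])
E
```

```text
shift cm [-0.02  0.47  0.38] jaw yaw -0.657 tcp [ 0.5769 -0.3339  0.0187] tilt [ 0.002 -0.001 -1.   ] w 0.0182 t 18.77
```

Emit:
apply_moves(
  xyz=[
    [0,0,0],
    [0,0.45,0],
    [0,0,0],
    [0,0,0],
    [0,0,0],
    [0,-2,0],
    [0,-3,0],
    [0,-3,0],
    [0,0,0],
    [0,0,0],
  ],
  rot=[
    [0,0,0],
    [0,0,0],
    [0,0,0],
    [0,0,0],
    [0,0,0],
    [0,0,0],
    [0,0,0],
    [0,0,0],
    [0,0,0],
    [0,0,0],
  ],
  gripper=[180,180,255,255,255,255,255,255,255,255],
)

```text
t: 19.6
eef_pos: [0.5767, -0.334, 0.0938]
orientation: [-0.822, 1.672, -1.676]
contact_force: [0.7, -0.2, -2.5]
grip_width: 0.0182
```

```bash
python3 - <<'E'
from h import *
w=read_camera("wrist");cv2.imwrite("pics/w10.png",w)
to([*S0,.22]);print(observe()["contact_force"])
E
```

```text
shift cm [-29.55 -12.77 -16.04] jaw yaw -0.657 tcp [ 0.576  -0.3334  0.0924] tilt [ 0. -0. -1.] w 0.0183 t 19.65
[-0.7493973   0.35780259 -1.46999952]
```

View pics/w10.png

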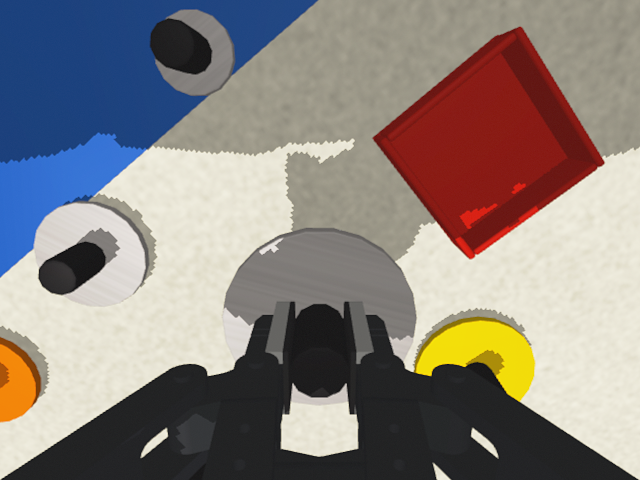

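Emit:
apply_moves(
  xyz=[
    [0,-3.5,0],
    [0,-3.5,0],
    [-1.5,-3.5,-0.8],
    [-2.8,0,-1.52],
    [-2.8,0,-1.52],
    [-2.8,0,-1.52],
    [-2.8,0,-1.52],
    [-2.8,0,-1.52],
    [-2.8,0,-1.52],
    [-2.8,0,-1.52],
  ],
  rot=[
    [0,0,0],
    [0,0,0],
    [0,0,0],
    [0,0,0],
    [0,0,0],
    [0,0,0],
    [0,0,0],
    [0,0,0],
    [0,0,0],
    [0,0,0],
  ],
  gripper=[255,255,255,255,255,255,255,255,255,255],
)

```text
t: 20.48
eef_pos: [0.6138, -0.0948, 0.1959]
orientation: [-0.825, 1.677, -1.673]
contact_force: [0.7, 0.3, -1.0]
grip_width: 0.0182
```

Emit:
apply_moves(
  xyz=[
    [-2.8,0,-1.52],
    [-2.8,0,-1.52],
    [-2.8,0,-1.52],
    [0,0,0],
    [0,0,0],
  ],
  rot=[
    [0,0,0],
    [0,0,0],
    [0,0,0],
    [0,0,0],
    [0,0,0],
  ],
  gripper=[255,255,255,255,255],
)

```text
t: 20.9
eef_pos: [0.6291, -0.0006, 0.1959]
orientation: [-0.827, 1.675, -1.672]
contact_force: [0.1, -0.5, -1.5]
grip_width: 0.0183
```

```bash
python3 - <<'E'
from h import *
to([*S0,.12]);print(observe()["contact_force"])
E
```

```text
shift cm [0.04 7.59 0.1 ] jaw yaw -0.654 tcp [ 6.291e-01 -6.000e-04  1.959e-01] tilt [-0.003  0.    -1.   ] w 0.0183 t 20.9
[ 0.07130399 -0.53245855 -1.5361049 ]
```

Emit:
apply_moves(
  xyz=[
    [0,3,0.1],
    [0,3,0],
    [0,2.5,0],
    [0,1,0],
    [0,0,0],
    [0,0,0],
  ],
  rot=[
    [0,0,0],
    [0,0,0],
    [0,0,0],
    [0,0,0],
    [0,0,0],
    [0,0,0],
  ],
  gripper=[255,255,255,255,255,255],
)

```text
t: 21.4
eef_pos: [0.6303, -0.0034, 0.1028]
orientation: [-0.823, 1.675, -1.675]
contact_force: [-0.3, -0.0, -1.1]
grip_width: 0.0184
```

```bash
python3 - <<'E'
from h import *
to([.630,-.002,.089]);print(observe()["contact_force"])
k=get_calibration("wrist");w=read_camera("wrist");cv2.imwrite("pics/w11.png",w)
for p in ((0,0,.097),(-.038,0,.097),(0,.038,.097),(.038,0,.097),(0,-.038,.097)): print(p,proj("wrist",st(*p),k).round())
E
```

```text
shift cm [-0.1   1.38 -0.11] jaw yaw -0.658 tcp [ 0.6303 -0.0034  0.1028] tilt [-0.001 -0.    -1.   ] w 0.0184 t 21.4
[-0.30609595 -0.04118337 -1.08298311]
(0, 0, 0.097) [313. 313.]
(-0.038, 0, 0.097) [233. 355.]
(0, 0.038, 0.097) [261. 234.]
(0.038, 0, 0.097) [398. 268.]
(0, -0.038, 0.097) [358. 383.]
```

View pics/w11.png

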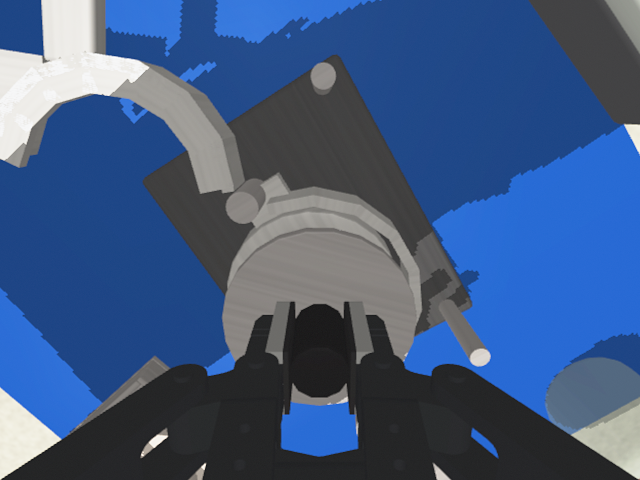

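```bash
python3 - <<'E'
from h import *
s,M=pose();z=s["eef_pos"][2]-.003
e=ray("wrist",319,227.5,z);c=e+M[:,0]*.038;print("cover centre",c,"offset tool",(M.T@(c-s["eef_pos"])*100).round(2))
# head in w7, same method: disc top 23 mm below TCP at tcp .1086/.1108, edge (319,214)
z=-.023; K=np.linalg.inv
for u,v,zz in ((319,214,-.023),(319,227.5,-.003)):
    # in tool frame
    k=get_calibration("wrist");C=M.T@k["pose"][:3,:3];o=M.T@(k["pose"][:3,3]-s["eef_pos"]);d=C@np.array([(u-k["cx"])/k["fx"],(v-k["cy"])/k["fy"],1]);t=(-zz-o[1])/d[1];print((o+d*t)*100)
E
```

```text
cover centre [ 0.63093462 -0.00451308  0.1007098 ] offset tool [0.09 0.3  0.07]
[-3.7360292   2.3         0.07051369]
[-3.71182339  0.3         0.0710751 ]
```

Emit:
apply_moves(
  xyz=[
    [-0.1,0.4,-0.1],
    [0,0.4,0],
    [0,0.3,0],
    [0,0.2,0],
    [0,0,0],
  ],
  rot=[
    [0,0,0],
    [0,0,0],
    [0,0,0],
    [0,0,0],
    [0,0,0],
  ],
  gripper=[255,255,255,255,255],
)

```text
t: 21.87
eef_pos: [0.63, -0.0013, 0.0892]
orientation: [-0.824, 1.675, -1.674]
contact_force: [-0.2, 0.2, -0.6]
grip_width: 0.0184
```

Emit:
apply_moves(
  xyz=[
    [0,0.15,0],
    [0,0,0],
  ],
  rot=[
    [0,0,0],
    [0,0,0],
  ],
  gripper=[255,255],
)

```text
t: 22.03
eef_pos: [0.6301, -0.0014, 0.0879]
orientation: [-0.823, 1.675, -1.674]
contact_force: [-0.6, 0.2, -1.6]
grip_width: 0.0186
```

Emit:
apply_moves(
  xyz=[
    [0,0.15,0],
    [0,0,0],
    [0,0,0],
  ],
  rot=[
    [0,0,0],
    [0,0,0],
    [0,0,0],
  ],
  gripper=[255,255,255],
)

```text
t: 22.28
eef_pos: [0.6303, -0.0014, 0.0876]
orientation: [-0.822, 1.674, -1.675]
contact_force: [-3.7, 0.8, 10.3]
grip_width: 0.0183
```

Emit:
apply_moves(
  xyz=[
    [0,-0.1,0],
    [0,0,0],
    [0,0,0],
    [0,-2,0],
    [0,-3.5,0],
    [0,-3.5,0],
    [0,-2,0],
    [0,0,0],
    [0,0,0],
  ],
  rot=[
    [0,0,0],
    [0,0,0],
    [0,0,0],
    [0,0,0],
    [0,0,0],
    [0,0,0],
    [0,0,0],
    [0,0,0],
    [0,0,0],
  ],
  gripper=[140,140,140,140,140,140,140,140,140],
)

```text
t: 23.03
eef_pos: [0.6308, -0.0015, 0.1983]
orientation: [-0.821, 1.673, -1.675]
contact_force: [-0.2, -0.5, -0.3]
grip_width: 0.0388
```

```bash
python3 - <<'E'
from h import *
knob(*S0,.118,.102,name="w12")
to([.6358,.1421,.19],-1.04);print(observe()["contact_force"],observe()["joint_pos"].round(2))
E
```

```text
blob [ 302  228   33   44 1211] xy [ 0.6295 -0.0036  0.102 ] pred px 315 247
shift cm [-11.71   0.71  -8.32] jaw yaw -0.657 tcp [ 0.6301 -0.0014  0.1971] tilt [-0. -0. -1.] w 0.0383 t 23.08
rot about tool y: 0.383 joint6 2.1 rotvec corr [-0.     0.383  0.   ]
[ 0.4727994  -0.32649936 -1.64849931] [-0.13  0.46  0.16  1.27 -0.    2.1 ]
```

Emit:
apply_moves(
  xyz=[
    [-2.93,0,-2.08],
    [-2.93,0,-2.08],
    [-2.93,0,-2.08],
    [-2.93,0,-2.08],
    [0,3,0],
    [0,3,0],
    [0,2.5,0],
    [0,1.3,0],
    [0,0,0],
    [0,0,0],
  ],
  rot=[
    [0,0,0],
    [0,0,0],
    [0,0,0],
    [0,0,0],
    [0,0,0],
    [0,0,0],
    [0,0,0],
    [0,0,0],
    [0,0,0],
    [0,0,0],
  ],
  gripper=[140,140,140,140,140,140,140,140,140,140],
)

```text
t: 23.92
eef_pos: [0.635, 0.1421, 0.0984]
orientation: [-0.826, 1.676, -1.674]
contact_force: [0.5, 0.5, 0.7]
grip_width: 0.039
```

Emit:
apply_moves(
  xyz=[
    [0,0,0],
    [0,0,0],
    [0,0,0],
    [0,0,0],
  ],
  rot=[
    [0,0,0],
    [0,0,0],
    [0,0,0],
    [0,0,0],
  ],
  gripper=[255,255,255,255],
)

```text
t: 24.25
eef_pos: [0.6365, 0.1421, 0.1007]
orientation: [-0.821, 1.673, -1.675]
contact_force: [0.4, -1.3, 7.2]
grip_width: 0.0124
```

```bash
python3 - <<'E'
from h import *
s,M=pose();p=s["eef_pos"][:2]
for a in np.arange(2,2.35,.05): print(a.round(2),(np.linalg.norm(arc(a)-p)*1000).round(1),end='; ')
to([*arc(2.2),.096]);print(s["contact_force"])
h=st(0,.05,0)[:2];print("radius",np.linalg.norm(p-h))
v=p-h
for da in(.1,.11):
    c,q=np.cos(da),np.sin(da);d=np.append(np.array([[c,-q],[q,c]])@v-v,0);print(da,(M.T@d*100).round(3))
E
```

```text
2.0 19.3; 2.05 14.7; 2.1 10.0; 2.15 5.3; 2.2 0.6; 2.25 4.1; 2.3 8.8; 2.35 13.5; shift cm [ 0.04  0.47 -0.05] jaw yaw -0.657 tcp [0.6365 0.1421 0.1007] tilt [ 0.002  0.    -1.   ] w 0.0124 t 24.25
[ 0.42788209 -1.29233187  7.17567459]
radius 0.09407430856413333
0.1 [ 0.608 -0.002 -0.718]
0.11 [ 0.672 -0.002 -0.786]
```

Emit:
apply_moves(
  xyz=[
    [0.672,0,-0.786],
    [0.672,0,-0.786],
    [0.672,0,-0.786],
    [0.672,0,-0.786],
    [0.672,0,-0.786],
    [0.672,0,-0.786],
    [0.672,0,-0.786],
    [0.672,0,-0.786],
    [0.672,0,-0.786],
    [0.672,0,-0.786],
  ],
  rot=[
    [0,-0.11,0],
    [0,-0.11,0],
    [0,-0.11,0],
    [0,-0.11,0],
    [0,-0.11,0],
    [0,-0.11,0],
    [0,-0.11,0],
    [0,-0.11,0],
    [0,-0.11,0],
    [0,-0.11,0],
  ],
  gripper=[255,255,255,255,255,255,255,255,255,255],
)

```text
t: 25.08
eef_pos: [0.5515, 0.0917, 0.1007]
orientation: [-1.387, 0.872, -0.872]
contact_force: [-2.4, 4.7, 9.6]
grip_width: 0.0121
```

Emit:
apply_moves(
  xyz=[
    [0.672,0,-0.786],
    [0.672,0,-0.786],
    [0.672,0,-0.786],
    [0.672,0,-0.786],
    [0.672,0,-0.786],
    [0.672,0,-0.786],
    [0.672,0,-0.786],
    [0.672,0,-0.786],
    [0,0,0],
  ],
  rot=[
    [0,-0.11,0],
    [0,-0.11,0],
    [0,-0.11,0],
    [0,-0.11,0],
    [0,-0.11,0],
    [0,-0.11,0],
    [0,-0.11,0],
    [0,-0.11,0],
    [0,0,0],
  ],
  gripper=[255,255,255,255,255,255,255,255,255],
)

```text
t: 25.83
eef_pos: [0.5494, 0.0099, 0.1006]
orientation: [-1.563, 0.188, -0.19]
contact_force: [-6.5, 0.7, 14.5]
grip_width: 0.0125
```

```bash
python3 - <<'E'
from h import *
s,M=pose();p=s["eef_pos"][:2]
for a in np.arange(0,.4,.05): print(a.round(2),(np.linalg.norm(arc(a)-p)*1000).round(1),end='; ')
to([*arc(0),.1]);print(s["contact_force"],s["joint_pos"].round(2))
E
```

```text
0.0 20.4; 0.05 15.7; 0.1 11.0; 0.15 6.3; 0.2 1.7; 0.25 3.3; 0.3 8.0; 0.35 12.7; shift cm [ 1.46  0.06 -1.42] jaw yaw 1.33 tcp [0.5494 0.0099 0.1006] tilt [ 0.001 -0.    -1.   ] w 0.0125 t 25.83
[-6.4638384   0.68094925 14.51715289] [-0.13  0.38 -0.25  0.95 -0.    0.11]
```

Emit:
apply_moves(
  xyz=[
    [0.672,0,-0.786],
    [0.61,0,-0.71],
    [0.15,0,-0.15],
    [0,0,0],
    [0,0,0],
  ],
  rot=[
    [0,-0.11,0],
    [0,-0.1,0],
    [0,-0.02,0],
    [0,0,0],
    [0,0,0],
  ],
  gripper=[255,255,255,255,255],
)

```text
t: 26.25
eef_pos: [0.5599, -0.0079, 0.1007]
orientation: [-1.571, 0.013, -0.014]
contact_force: [-6.1, -1.5, 12.6]
grip_width: 0.0122
```

```bash
python3 - <<'E'
from h import *
s,M=pose();p=s["eef_pos"][:2]
h=st(0,.05,0)[:2];v=p-h;w=np.array([.5605,-.0085])-h;print("ring angle est vs first grip",np.arctan2(w[1],w[0])-np.arctan2(v[1],v[0]))
to([.5605,-.0085,.1]);print(s["contact_force"],s["joint_pos"].round(2))
E
```

```text
ring angle est vs first grip 0.008681876439076142
shift cm [ 0.06  0.07 -0.06] jaw yaw 1.553 tcp [ 0.5599 -0.0079  0.1007] tilt [ 0.001 -0.001 -1.   ] w 0.0122 t 26.25
[-6.05900769 -1.48585258 12.64144084] [-0.16  0.39 -0.22  0.96 -0.   -0.14]
```

Nearly there; push a little more until the stop pushes back.

Emit:
apply_moves(
  xyz=[
    [0.1,0,-0.1],
    [0.1,0,-0.1],
    [0,0,0],
  ],
  rot=[
    [0,-0.01,0],
    [0,-0.01,0],
    [0,0,0],
  ],
  gripper=[255,255,255],
)

```text
t: 26.5
eef_pos: [0.5602, -0.0083, 0.1006]
orientation: [-1.568, -0.001, 0.005]
contact_force: [-15.4, 9.5, 21.3]
grip_width: 0.0122
```

Emit:
apply_moves(
  xyz=[
    [-0.1,0,0.1],
    [0,0,0],
    [0,0,0],
    [0,-2,0],
    [0,-3,0],
    [0,-2.5,0],
    [0,0,0],
    [0,0,0],
    [0,0,0],
    [0,0,0],
  ],
  rot=[
    [0,0,0],
    [0,0,0],
    [0,0,0],
    [0,0,0],
    [0,0,0],
    [0,0,0],
    [0,0.12,0],
    [0,0.12,0],
    [0,0.12,0],
    [0,0.12,0],
  ],
  gripper=[255,140,140,140,140,180,180,180,180,180],
)

```text
t: 27.33
eef_pos: [0.5613, -0.0086, 0.1748]
orientation: [-1.537, 0.379, -0.38]
contact_force: [0.4, -0.0, -0.7]
grip_width: 0.0249
```

Emit:
apply_moves(
  xyz=[
    [0,0,0],
    [0,0,0],
    [0,0,0],
    [0,0,0],
    [0,0,0],
    [0,0,0],
    [0,0,0],
    [0,0,0],
    [0,0,0],
    [0,0,0],
  ],
  rot=[
    [0,0.12,0],
    [0,0.12,0],
    [0,0.12,0],
    [0,0.12,0],
    [0,0.12,0],
    [0,0.12,0],
    [0,0.12,0],
    [0,0.12,0],
    [0,0.12,0],
    [0,0.12,0],
  ],
  gripper=[180,180,180,180,180,180,180,180,180,180],
)

```text
t: 28.17
eef_pos: [0.5612, -0.0086, 0.1747]
orientation: [-1.153, 1.292, -1.292]
contact_force: [0.3, -0.2, 0.3]
grip_width: 0.025
```

Emit:
apply_moves(
  xyz=[
    [0,0,0],
    [0,0,0],
    [0,0,0],
    [0,0,0],
    [0,0,0],
    [0,0,0],
    [0,0,0],
    [0,0,0],
    [0,0,0],
    [0,0,0],
  ],
  rot=[
    [0,0.12,0],
    [0,0.12,0],
    [0,0.12,0],
    [0,0.12,0],
    [0,0.12,0],
    [0,0.12,0],
    [0,0.12,0],
    [0,0.12,0],
    [0,0.12,0],
    [0,0.12,0],
  ],
  gripper=[180,180,180,180,180,180,180,180,180,180],
)

```text
t: 29.0
eef_pos: [0.5612, -0.0087, 0.1747]
orientation: [-0.27, 2.084, -2.084]
contact_force: [-0.3, 0.3, 1.3]
grip_width: 0.0251
```

```bash
python3 - <<'E'
from h import *
w=read_camera("wrist");cv2.imwrite("pics/w13.png",w)
to([.6205,-.068,.16],-1.462);print(observe()["contact_force"],observe()["joint_pos"].round(2))
E
```

```text
shift cm [-4.28  1.47  7.21] jaw yaw -1.322 tcp [ 0.5612 -0.0086  0.1746] tilt [ 0.  0. -1.] w 0.0249 t 29.05
rot about tool y: 0.14 joint6 2.73 rotvec corr [ 0.    0.14 -0.  ]
[-0.21702043  0.15595772 -0.85126298] [-0.16  0.35 -0.08  1.14  0.    2.73]
```

Emit:
apply_moves(
  xyz=[
    [-1.43,0,2.4],
    [-1.43,0,2.4],
    [-1.43,0,2.4],
    [0,0,0],
    [0,0,0],
    [0,0,0],
  ],
  rot=[
    [0,0,0],
    [0,0,0],
    [0,0,0],
    [0,0.07,0],
    [0,0.07,0],
    [0,0,0],
  ],
  gripper=[190,190,190,190,190,190],
)

```text
t: 29.55
eef_pos: [0.6215, -0.0673, 0.1743]
orientation: [-0.133, 2.158, -2.158]
contact_force: [0.1, -0.7, 0.1]
grip_width: 0.022
```

```bash
python3 - <<'E'
from h import *
w=read_camera("wrist");cv2.imwrite("pics/w14.png",w)
to([.6205,-.068,.107],-1.462);print(observe()["contact_force"],observe()["joint_pos"].round(2))
E
```

```text
shift cm [0.09 6.74 0.08] jaw yaw -1.444 tcp [ 0.6213 -0.067   0.1744] tilt [-0.  0. -1.] w 0.0216 t 29.6
rot about tool y: 0.018 joint6 2.78 rotvec corr [-0.     0.018  0.   ]
[ 0.8117283  -0.28164167  0.21648965] [-0.24  0.46  0.1   1.21  0.    2.78]
```

View pics/w14.png

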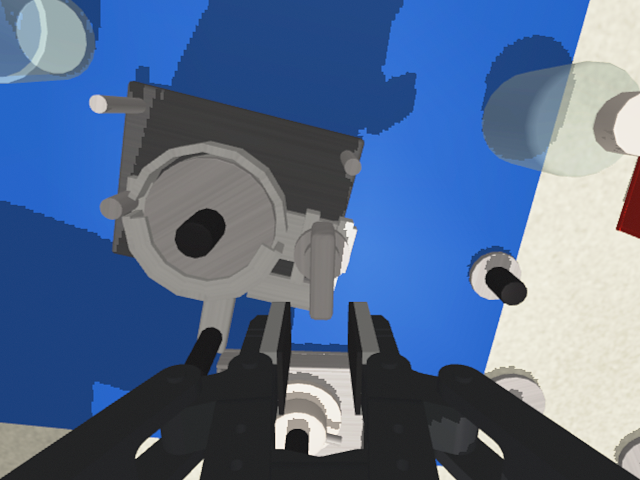

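Emit:
apply_moves(
  xyz=[
    [0.09,2.3,0.08],
    [0,2.3,0],
    [0,1.5,0],
    [0,0.6,0],
    [0,0,0],
    [0,0,0],
    [0,0,0],
    [0,0,0],
    [0,0,0],
  ],
  rot=[
    [0,0.015,0],
    [0,0,0],
    [0,0,0],
    [0,0,0],
    [0,0,0],
    [0,0,0],
    [0,0,0],
    [0,0,0],
    [0,0,0],
  ],
  gripper=[190,190,190,190,190,255,255,255,255],
)

```text
t: 30.35
eef_pos: [0.6206, -0.0683, 0.1083]
orientation: [-0.118, 2.164, -2.166]
contact_force: [-1.3, -5.1, -1.5]
grip_width: 0.0108
```

Emit:
apply_moves(
  xyz=[
    [0,0.025,0],
    [0,0.025,0],
    [0,0.025,0],
    [0,0.025,0],
    [0,0.025,0],
    [0,0.025,0],
    [0,0.025,0],
    [0,0.025,0],
    [0,0.025,0],
    [0,0.025,0],
  ],
  rot=[
    [0,-0.115,0],
    [0,-0.115,0],
    [0,-0.115,0],
    [0,-0.115,0],
    [0,-0.115,0],
    [0,-0.115,0],
    [0,-0.115,0],
    [0,-0.115,0],
    [0,-0.115,0],
    [0,-0.115,0],
  ],
  gripper=[255,255,255,255,255,255,255,255,255,255],
)

```text
t: 31.18
eef_pos: [0.6206, -0.0686, 0.1058]
orientation: [-1.049, 1.43, -1.433]
contact_force: [-1.3, -7.6, -2.8]
grip_width: 0.0108
```

```bash
python3 - <<'E'
from h import *
to([.6205,-.068,.1],1.438);s=observe();print(s["contact_force"],s["torque"],s["joint_pos"].round(2))
E
```

```text
shift cm [-0.06  0.58 -0.03] jaw yaw -0.306 tcp [ 0.6206 -0.0686  0.1058] tilt [ 0.001 -0.002 -1.   ] w 0.0108 t 31.18
rot about tool y: 1.397 joint6 1.64 rotvec corr [-0.002  1.397 -0.002]
[-1.28444062 -7.58692687 -2.84045924] [-1.5025968   0.45499047 -0.10025877] [-0.24  0.49 -0.04  1.04 -0.    1.64]
```

Emit:
apply_moves(
  xyz=[
    [0,0.025,0],
    [0,0.025,0],
    [0,0.025,0],
    [0,0.025,0],
    [0,0.025,0],
    [0,0.025,0],
    [0,0.025,0],
    [0,0.025,0],
    [0,0.025,0],
    [0,0.025,0],
  ],
  rot=[
    [0,-0.115,0],
    [0,-0.115,0],
    [0,-0.115,0],
    [0,-0.115,0],
    [0,-0.115,0],
    [0,-0.115,0],
    [0,-0.115,0],
    [0,-0.115,0],
    [0,-0.115,0],
    [0,-0.115,0],
  ],
  gripper=[255,255,255,255,255,255,255,255,255,255],
)

```text
t: 32.02
eef_pos: [0.621, -0.0688, 0.1034]
orientation: [-1.496, 0.567, -0.57]
contact_force: [0.6, -7.4, -4.5]
grip_width: 0.0106
```

Emit:
apply_moves(
  xyz=[
    [0,0.025,0],
    [0,0.025,0],
    [0,0.025,0],
    [0,0.025,0],
    [0,0.025,0],
    [0,0,0],
    [0,0,0],
  ],
  rot=[
    [0,-0.115,0],
    [0,-0.115,0],
    [0,-0.115,0],
    [0,-0.115,0],
    [0,-0.115,0],
    [0,-0.05,0],
    [0,0,0],
  ],
  gripper=[255,255,255,255,255,255,255],
)

```text
t: 32.6
eef_pos: [0.6212, -0.0687, 0.102]
orientation: [-1.571, 0.081, -0.083]
contact_force: [2.2, -7.3, -6.0]
grip_width: 0.011
```

```bash
python3 - <<'E'
from h import *
to([.6205,-.068,.1],1.438);s=observe();print(s["contact_force"],s["torque"],s["joint_pos"].round(2))
E
```

```text
shift cm [-0.07  0.2   0.06] jaw yaw 1.467 tcp [ 0.6212 -0.0687  0.102 ] tilt [ 0.001 -0.002 -1.   ] w 0.011 t 32.6
rot about tool y: 0.029 joint6 -0.14 rotvec corr [-0.     0.029  0.   ]
[ 2.23748527 -7.33944533 -5.95475487] [-1.63380418 -0.391252   -0.15622582] [-0.24  0.49 -0.04  1.03 -0.   -0.14]
```

Emit:
apply_moves(
  xyz=[
    [0,0.01,0],
    [0,0,0],
    [0,0,0],
  ],
  rot=[
    [0,-0.07,0],
    [0,-0.03,0],
    [0,0,0],
  ],
  gripper=[255,255,255],
)

```text
t: 32.85
eef_pos: [0.6212, -0.0686, 0.102]
orientation: [-1.572, 0.004, -0.007]
contact_force: [2.1, -6.5, -6.2]
grip_width: 0.0103
```

```bash
python3 - <<'E'
from h import *
to([.6205,-.068,.1],1.438);s=observe();print(s["contact_force"],s["torque"],s["joint_pos"].round(2))
E
```

```text
shift cm [-0.08  0.2   0.06] jaw yaw 1.564 tcp [ 0.6212 -0.0686  0.102 ] tilt [ 0.002 -0.001 -1.   ] w 0.0103 t 32.85
rot about tool y: 0.126 joint6 -0.23 rotvec corr [-0.     0.126  0.   ]
[ 2.11461899 -6.4642457  -6.23605424] [-1.25912548 -0.53108043 -1.44801394] [-0.24  0.49 -0.04  1.03 -0.   -0.23]
```

Emit:
apply_moves(
  xyz=[
    [0,0,0],
    [0,0,0],
    [0,0,0],
    [0,-2,0],
    [0,-3,0],
    [0,-3,0],
    [0,0,0],
    [0,0,0],
  ],
  rot=[
    [0,0,0],
    [0,0,0],
    [0,0,0],
    [0,0,0],
    [0,0,0],
    [0,0,0],
    [0,0,0],
    [0,0,0],
  ],
  gripper=[190,190,190,190,190,120,120,120],
)

```text
t: 33.52
eef_pos: [0.6214, -0.0678, 0.1831]
orientation: [-1.571, 0.003, -0.009]
contact_force: [-0.7, -0.1, -0.8]
grip_width: 0.045
```

```bash
python3 - <<'E'
from h import *
w=read_camera("wrist");t=read_camera("top");s=read_camera("side")
cv2.imwrite("pics/w15.png",w);cv2.imwrite("pics/t4.png",t);cv2.imwrite("pics/s4.png",s)
r=lambda i:cv2.resize(i,(400,300),interpolation=cv2.INTER_AREA)
cv2.imwrite("pics/m2.png",np.vstack([np.hstack([r(t[:300+0]),r(s)]),np.hstack([r(w),cv2.resize(t[180:480,0:300],(400,300))])]))
for c in("top","side"):
  for n in("pot_s","pot_m","pot_l"): print(c,n,[(np.round(x["box"]).astype(int).tolist(),round(x["confidence"],2)) for x in recognise(n,c)[:4]])
to([.434,-.397,.2])
E
```

```text
top pot_s [([137, 245, 26, 19], 0.9)]
top pot_m [([137, 245, 26, 19], 0.9)]
top pot_l [([137, 245, 26, 19], 0.9)]
side pot_s [([240, 190, 15, 22], 0.66), ([318, 230, 49, 31], 0.39)]
side pot_m [([240, 190, 15, 22], 0.66), ([318, 230, 49, 31], 0.39)]
side pot_l [([240, 190, 15, 22], 0.66), ([318, 230, 49, 31], 0.39)]
shift cm [-18.37  -1.91 -33.07] jaw yaw 1.563 tcp [ 0.6203 -0.0678  0.1808] tilt [-0.001  0.    -1.   ] w 0.045 t 33.97
```

View pics/m2.png

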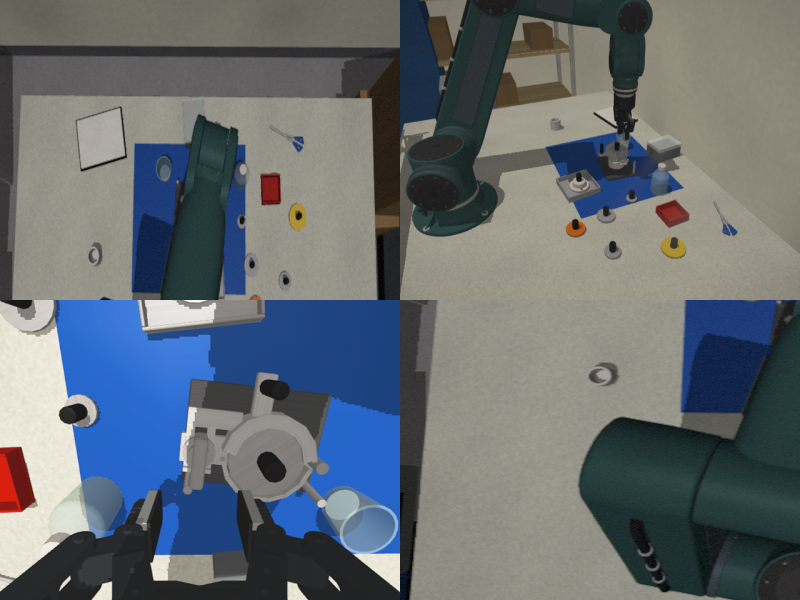

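Emit:
apply_moves(
  xyz=[
    [-1.84,-0.4,-3.31],
    [-1.84,-0.4,-3.31],
    [-1.84,-0.4,-3.31],
    [-1.84,-0.4,-3.31],
    [-1.84,-0.3,-3.31],
    [-1.84,0,-3.31],
    [-1.84,0,-3.31],
    [-1.84,0,-3.31],
    [-1.84,0,-3.31],
    [-1.84,0,-3.31],
  ],
  rot=[
    [0,0,0],
    [0,0,0],
    [0,0,0],
    [0,0,0],
    [0,0,0],
    [0,0,0],
    [0,0,0],
    [0,0,0],
    [0,0,0],
    [0,0,0],
  ],
  gripper=[120,120,120,120,120,120,120,120,120,120],
)

```text
t: 34.8
eef_pos: [0.4326, -0.3988, 0.2002]
orientation: [-1.571, 0.006, -0.006]
contact_force: [1.3, -0.3, 0.6]
grip_width: 0.0452
```

Emit:
apply_moves(
  xyz=[
    [0,0,0],
    [0,0,0],
  ],
  rot=[
    [0,0,0],
    [0,0,0],
  ],
  gripper=[120,120],
)

```text
t: 34.97
eef_pos: [0.4328, -0.3988, 0.1998]
orientation: [-1.57, 0.009, -0.008]
contact_force: [0.2, 1.2, 0.6]
grip_width: 0.0451
```

```bash
python3 - <<'E'
from h import *
knob(.432,-.4,.043,.027,name="w16");to([.432,-.4,.014]);s=observe();print(s["joint_pos"].round(2))
w=cv2.imread("pics/w16.png");u,v=proj("wrist",[.432,-.4,.011]).astype(int)
hsv=cv2.cvtColor(w,cv2.COLOR_BGR2GRAY);c=w[max(0,v-75):v+75,max(0,u-100):u+100]
cv2.imwrite("pics/c16.png",c)
for d in(.04,.052,.064): print(d,"px",np.linalg.norm(proj("wrist",[.432,-.4+d,.011])-proj("wrist",[.432,-.4,.011])).round())
print([(np.round(x["box"]).astype(int).tolist(),round(x["confidence"],2)) for x in recognise("cover_m","wrist")[:4]])
E
```

```text
blob [305 196  26  33 667] xy [ 0.4308 -0.4003  0.027 ] pred px 317 213
shift cm [-0.14 18.6  -0.24] jaw yaw 1.562 tcp [ 0.4335 -0.3977  0.2   ] tilt [-0.     0.001 -1.   ] w 0.0451 t 35.02
[-0.88  0.38  0.05  1.23  0.   -0.87]
0.04 px 49.0
0.052 px 64.0
0.064 px 78.0
[([288, 174, 63, 66], 0.96), ([438, 65, 86, 91], 0.95), ([452, 217, 80, 71], 0.68), ([502, 351, 48, 43], 0.62)]
```

Emit:
apply_moves(
  xyz=[
    [-0.2,3.6,-0.2],
    [-0.05,3.6,-0.05],
    [0,3.6,0],
    [0,3.2,0],
    [0,2.8,0],
    [0,1.4,0],
    [0,0.4,0],
    [0,0,0],
    [0,0,0],
  ],
  rot=[
    [0,0,0],
    [0,0,0],
    [0,0,0],
    [0,0,0],
    [0,0,0],
    [0,0,0],
    [0,0,0],
    [0,0,0],
    [0,0,0],
  ],
  gripper=[120,120,120,120,120,120,120,120,120],
)

```text
t: 35.82
eef_pos: [0.4321, -0.3996, 0.0152]
orientation: [-1.572, 0.005, -0.006]
contact_force: [-0.3, 0.1, 0.8]
grip_width: 0.0451
```

Emit:
apply_moves(
  xyz=[
    [0,0,0],
    [0,0,0],
    [0,0,0],
    [0,-2,0],
    [0,-3.5,0],
    [0,-3.5,0],
    [0,-3.5,0],
    [0,-3.5,0],
    [0,0,0],
    [0,0,0],
  ],
  rot=[
    [0,0,0],
    [0,0,0],
    [0,0,0],
    [0,0,0],
    [0,0,0],
    [0,0,0],
    [0,0,0],
    [0,0,0],
    [0,0,0],
    [0,0,0],
  ],
  gripper=[255,255,255,255,255,255,255,255,255,255],
)

```text
t: 36.65
eef_pos: [0.432, -0.4007, 0.1765]
orientation: [-1.574, 0.004, -0.008]
contact_force: [-0.5, 0.3, -0.5]
grip_width: 0.0182
```

```bash
python3 - <<'E'
from h import *
s,M=pose()
t=cv2.imread("pics/t4.png")
p=ray("top",148,254,.05);print("pot",p,np.linalg.norm(p[:2]))
to([p[0]-.06,p[1],.2]);print(s["contact_force"])
w=read_camera("wrist");cv2.imwrite("pics/w17.png",w)
E
```

```text
pot [0.49015988 0.42915058 0.05      ] 0.6514805696757956
shift cm [-0.83 -2.64 82.97] jaw yaw 1.563 tcp [ 0.432  -0.4007  0.1765] tilt [ 0.003 -0.003 -1.   ] w 0.0182 t 36.65
[-0.52247036  0.3179196  -0.53397286]
```

Emit:
apply_moves(
  xyz=[
    [0.2,-0.6,3.8],
    [0.2,-0.6,3.8],
    [0.2,-0.6,3.8],
    [0.2,-0.6,3.8],
    [0.2,0,3.8],
    [0.2,0,3.8],
    [0.2,0,3.8],
    [0.2,0,3.8],
    [0.2,0,3.8],
    [0.2,0,3.8],
  ],
  rot=[
    [0,0,0],
    [0,0,0],
    [0,0,0],
    [0,0,0],
    [0,0,0],
    [0,0,0],
    [0,0,0],
    [0,0,0],
    [0,0,0],
    [0,0,0],
  ],
  gripper=[255,255,255,255,255,255,255,255,255,255],
)

```text
t: 37.53
eef_pos: [0.4533, -0.0181, 0.1972]
orientation: [-1.57, 0.008, -0.005]
contact_force: [0.2, -0.5, -0.2]
grip_width: 0.0182
```

Emit:
apply_moves(
  xyz=[
    [0.2,0,3.8],
    [0.2,0,3.8],
    [0.2,0,3.8],
    [0.2,0,3.8],
    [0.2,0,3.8],
    [0.2,0,3.8],
    [0.2,0,3.8],
    [0.2,0,3.8],
    [0.2,0,3.8],
    [0.2,0,0],
  ],
  rot=[
    [0,0,0],
    [0,0,0],
    [0,0,0],
    [0,0,0],
    [0,0,0],
    [0,0,0],
    [0,0,0],
    [0,0,0],
    [0,0,0],
    [0,0,0],
  ],
  gripper=[255,255,255,255,255,255,255,255,255,255],
)

```text
t: 38.37
eef_pos: [0.476, 0.3268, 0.1963]
orientation: [-1.57, 0.005, -0.001]
contact_force: [-0.1, -0.1, -1.4]
grip_width: 0.0182
```

Emit:
apply_moves(
  xyz=[
    [0,0,2],
    [0,0,0],
    [0,0,0],
  ],
  rot=[
    [0,0,0],
    [0,0,0],
    [0,0,0],
  ],
  gripper=[255,255,255],
)

```text
t: 38.62
eef_pos: [0.4765, 0.342, 0.1968]
orientation: [-1.572, 0.007, -0.004]
contact_force: [0.3, 0.1, -0.4]
grip_width: 0.018
```

```bash
python3 - <<'E'
from h import *
s,M=pose();print(s["eef_pos"],s["grip_width"],s["contact_force"])
w=read_camera("wrist");cv2.imwrite("pics/w18.png",w);np.save("k18.npy",get_calibration("wrist")["pose"])
print(proj("wrist",[.49,.429,.05]))
for n in("pot_m","pot_m_rim","cover_m"): print([(np.round(x["box"]).astype(int).tolist(),round(x["confidence"],2)) for x in recognise(n,"wrist")[:3]])
E
```

```text
[0.47652381 0.34199874 0.19684345] 0.01801632796874331 [ 0.30398428  0.08432787 -0.43811186]
[439.32884979 239.91794936]
[([394, 191, 84, 78], 0.7)]
[([394, 191, 79, 79], 0.6)]
[([391, 191, 86, 79], 0.71), ([254, 243, 132, 139], 0.56), ([0, 312, 52, 163], 0.39)]
```

View pics/w18.png

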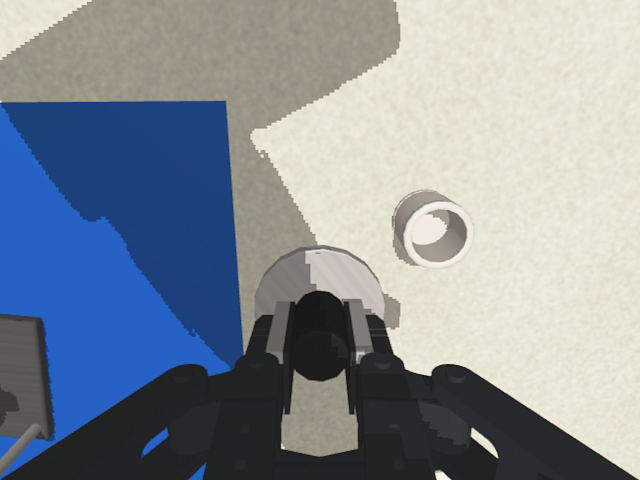

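```bash
python3 - <<'E'
from h import *
k=get_calibration("wrist");k["pose"]=np.load("k18.npy")
for z in(.045,.05,.055):
    a=ray("wrist",404,234,z,k);b=ray("wrist",473,234,z,k);c=ray("wrist",438.5,200,z,k);d=ray("wrist",438.5,268,z,k)
    print(z,((a+b+c+d)/4).round(4),np.linalg.norm(a-b).round(4),np.linalg.norm(c-d).round(4))
s,M=pose();e=ray("wrist",319,246,s["eef_pos"][2]-.003);print("cover off tool", (M.T@(e+M[:,0]*.026-s["eef_pos"])*100).round(2))
E
```

```text
0.045 [0.4873 0.4295 0.045 ] 0.0511 0.0527
0.05 [0.4858 0.4281 0.05  ] 0.0503 0.0518
0.055 [0.4843 0.4266 0.055 ] 0.0494 0.0509
cover off tool [-0.31  0.3  -0.03]
```

Emit:
apply_moves(
  xyz=[
    [0.38,0,2.9],
    [0.38,0,2.9],
    [0.38,0,2.8],
    [0,3,0],
    [0,3.2,0],
    [0,3.2,0],
    [0,1.7,0],
    [0,0,0],
    [0,0,0],
    [0,0,0],
  ],
  rot=[
    [0,0,0],
    [0,0,0],
    [0,0,0],
    [0,0,0],
    [0,0,0],
    [0,0,0],
    [0,0,0],
    [0,0,0],
    [0,0,0],
    [0,0,0],
  ],
  gripper=[255,255,255,255,255,255,255,255,255,255],
)

```text
t: 39.65
eef_pos: [0.49, 0.4278, 0.0889]
orientation: [-1.57, 0.005, -0.008]
contact_force: [0.8, 0.2, 0.1]
grip_width: 0.018
```

```bash
python3 - <<'E'
from h import *
w=read_camera("wrist");cv2.imwrite("pics/w19.png",w);np.save("k19.npy",get_calibration("wrist")["pose"])
to([.488,.428,.06]);s=observe();print(s["contact_force"],s["joint_pos"].round(2))
cv2.imwrite("pics/c19.png",cv2.resize(w[120:360,160:480],(640,480)))
E
```

```text
shift cm [-0.22  2.91 -0.  ] jaw yaw 1.563 tcp [0.4901 0.428  0.0891] tilt [ 0.002  0.001 -1.   ] w 0.0182 t 39.7
[ 0.29142284  0.6422509  -0.25972618] [ 0.59  0.54  0.01  1.04 -0.    0.6 ]
```

View pics/c19.png

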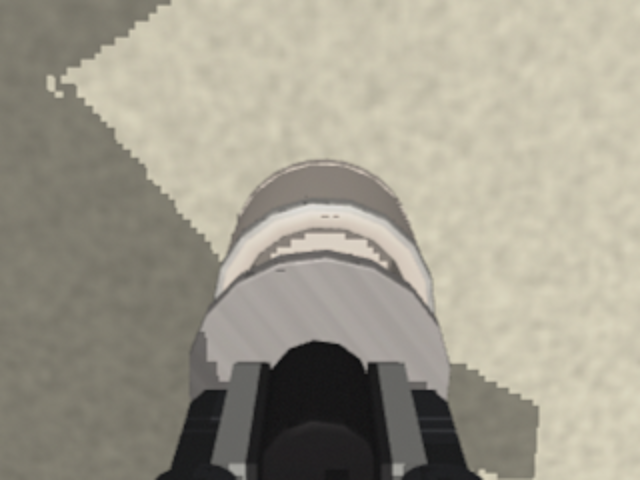

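```bash
python3 - <<'E'
from h import *
k=get_calibration("wrist");k["pose"]=np.load("k19.npy")
s,M=pose();z=s["eef_pos"][2]-.0045
e=ray("wrist",319.5,249,z,k);r=ray("wrist",321.5,221.5,.05,k)
print("cover",(e+M[:,0]*.026).round(4),"pot",(r+M[:,0]*.026).round(4))
E
```

```text
cover [0.4886 0.4279 0.0846] pot [0.4871 0.4289 0.0501]
```

Emit:
apply_moves(
  xyz=[
    [-0.15,0.8,0.1],
    [0,0.8,0],
    [0,0.6,0],
    [0,0.4,0],
    [0,0.2,0],
    [0,0,0],
  ],
  rot=[
    [0,0,0],
    [0,0,0],
    [0,0,0],
    [0,0,0],
    [0,0,0],
    [0,0,0],
  ],
  gripper=[255,255,255,255,255,255],
)

```text
t: 40.2
eef_pos: [0.4876, 0.4287, 0.0606]
orientation: [-1.57, 0.005, -0.007]
contact_force: [-7.3, -4.5, 21.2]
grip_width: 0.0183
```

Emit:
apply_moves(
  xyz=[
    [0,0.05,0],
    [0,-0.1,0],
    [0,0,0],
    [0,0,0],
    [0,0,0],
    [0,-2,0],
    [0,-3,0],
    [0,-3.5,0],
    [-2,0,-4],
    [0,0,-4],
  ],
  rot=[
    [0,0,0],
    [0,0,0],
    [0,0,0],
    [0,0,0],
    [0,0,0],
    [0,0,0],
    [0,0,0],
    [0,0,0],
    [0,0,0],
    [0,0,0],
  ],
  gripper=[255,255,150,150,150,150,150,150,150,150],
)

```text
t: 41.03
eef_pos: [0.4687, 0.3533, 0.147]
orientation: [-1.568, 0.0, -0.007]
contact_force: [0.5, -0.1, -1.9]
grip_width: 0.0351
```

Emit:
apply_moves(
  xyz=[
    [0,0,0],
    [0,0,0],
  ],
  rot=[
    [0,0,0],
    [0,0,0],
  ],
  gripper=[150,150],
)

```text
t: 41.2
eef_pos: [0.4685, 0.3503, 0.145]
orientation: [-1.571, 0.008, -0.008]
contact_force: [0.3, 0.7, -0.8]
grip_width: 0.0348
```

```bash
python3 - <<'E'
from h import *
s,M=pose();print(s["eef_pos"],s["grip_width"])
w=read_camera("wrist");t=read_camera("top");sd=read_camera("side")
u,v=proj("wrist",[.487,.429,.056]).astype(int);print(u,v)
f=lambda i,a,b,c,d:cv2.resize(i[max(0,b):d,max(0,a):c],(400,300),interpolation=cv2.INTER_CUBIC)
st2=proj("top",[.55,-.03,.05]).astype(int);ss=proj("side",[.55,-.03,.05]).astype(int);sp=proj("side",[.487,.429,.04]).astype(int)
cv2.imwrite("pics/m3.png",np.vstack([np.hstack([f(w,u-100,v-75,u+100,v+75),f(t,st2[0]-60,st2[1]-55,st2[0]+60,st2[1]+35)]),np.hstack([f(sd,ss[0]-80,ss[1]-60,ss[0]+80,ss[1]+60),f(sd,sp[0]-32,sp[1]-24,sp[0]+32,sp[1]+24)])]))
E
```

```text
[0.46846262 0.3502727  0.14497752] 0.034800071368385296
447 276
```

View pics/m3.png

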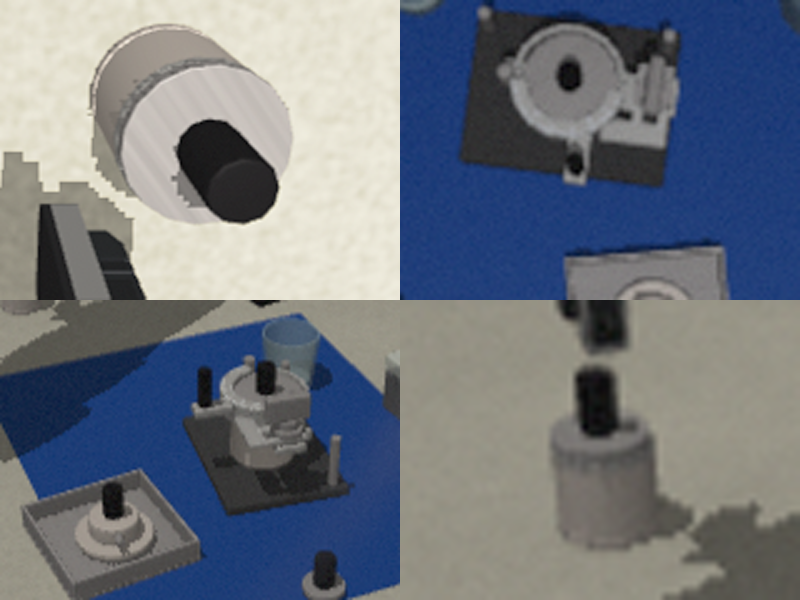

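```bash
python3 - <<'E'
from h import *
t=read_camera("top")
for n in("pot_l","pot_s"): print([(np.round(x["box"]).astype(int).tolist(),round(x["confidence"],2)) for x in recognise(n,"top")])
print(finish_job())
E
```

```text
[]
[]
the job is handed in; nothing more can be done
None
```

The bench is blanked off and the job is handed in, at about 41 s of the 210 s allowed. No verdict came back.

- **Lock nut and ring:** I turned the wing lock nut about 2.9 rad clockwise and swung the ring to about 2.2 rad. After the steel blanking cover was seated, I shut the ring onto its stop and turned the nut back. It met its stop at about 1.4 N m, at its starting angle.
- **Perfusion head:** it stands upright in the steel tray, about 3 mm from the middle by my measurement.
- **Specimen pots:** only the medium pot is there. It was knocked a few centimetres aside during the run, so I measured it again: the rim is 50–52 mm across. The medium cover sits flat on it.
- **Last pictures:** they show the blanking cover in the closed ring, the nut's plate back in line, the head in the tray and the pot covered. The bottle, beaker, red tray, look-alikes and spare covers were not touched.

**Checks that were weaker or off:**
- The last search found no open pot. The networks had earlier missed the one that was there, so I also checked the top and side pictures by eye and saw no others.
- My first fit of the stand was about 3 mm off, so the first turn of the nut put up to about 37 N on the wrist.
- Setting the head down put about 56 N on the wrist for a moment, below the 120 N limit. It went through the gripped head, not the arm or the gripper's body.

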